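Clamp the loaded grinding jar in the shaker mill

ROBOT

A 6-joint arm with a two-finger parallel gripper is mounted at the origin on the work surface. World frame = base frame: x ahead of the robot, y to its left, z up, the work surface at z = 0. Lengths are in m, angles in rad, forces in N, time in s.
With the tool pointing down it reaches from about 0.425 to 0.95 m from the base axis. Payload 3.5 kg.
Tool frame: the origin (TCP) lies at the very end of the fingers, on their centre line; the grasp point (between the pads) lies tcp_to_grasp behind it (tcp_to_grasp is the distance from the TCP to the grasp point, in m); x points along the fingers, y is the direction in which the jaws open and shut, and the axes are right-handed (so a half turn about x gives the same grasp; the last joint's range is limited). The gripper opens to 85 mm and grips with 20 to 120 N. Pads are 22 mm wide; open, the fingers measure 114 mm over their backs; the gripper's body (76 mm by 85 mm) begins 54 mm behind the grasp point. The pads swing forward as they close: fully open they stand 13 mm farther back than shut.
Start: joints at [1.049, 0.286, 1.577, -0, 1.279, -0.15], TCP at [0.245, 0.629, 0.231] pointing down, gripper open.
Joint ranges: [-2.77, 2.77], [-0.9, 2.22], [0.21, 2.48], [-1.53, 4.67], [0.24, 2.81], [-2.84, 2.84]. Speed limits (rad/s): [2.79, 2.79, 3.14, 3.14, 3.14, 3.14].

INTERFACE

Orientations are given as a unit quaternion [w, x, y, z].
In Python, from plant import state, get_image, close_job, search_frame, trace, pinpoint, tcp_to_grasp gives the robot as it stands.
- The arm moves only by the tool play_rows, never from a script. Its argument "steps" is a list of rows, each a list of 3 entries, a list of its own where there are three numbers: the finger opening in mm, from 0 to 85.4, then the shift along the tool's x, y, z in mm, then the turn about the tool's x in degrees. A call has 1 to 8 rows; each row is the pose to reach, as a shift and turn from the pose measured when the call began, along the tool's axes at that moment; what a row does not reach only later rows make up. A row lasts 1/8 s, in which the tool goes at most 62.5 mm and 10.7 degrees, less where a joint would pass 70% of its speed; a pose out of reach is approached as far as the arm can. A call with a gripper value outside its range is refused whole. The fingers move at their own pace and stop on an object; "grip_force" is the grip in N (left out, the last holds). Time passes only in rows, so rows that repeat a pose let the fingers close. It gives the time, the measured TCP pose, the force and the opening at its end, in the units of the state.
- state(): the state, without advancing time (a new reading comes with each control period).
- get_image(name): name is "scene" or "top" or "wrist"; returns a dict with "color" (420x560x3 uint8, blue, green, red), "z_map" (420x560 float32, m along the optical axis (not along the pixel's ray), 0 where there is no reading), "fx", "fy", "cx", "cy" (pixels), "R" (3x3) and "t" (3): a world point X has camera coordinates R X + t; the wrist camera has in their place "hand_eye" (4x4, takes a point from camera to tool coordinates, whose origin is the TCP and whose axes are the tool frame's). Camera axes: x right, y down, z forward; pixel columns grow to the right and rows downward; lengths in m; the calibration is good to about 2 mm. The wrist camera is an equidistant fisheye: a pixel r from the principal point sees the ray r / f radians off the axis. A picture is of the moment at which its call begins: read the wrist's pose just before it.
- close_job(): hands the job in, once; it reports no verdict.
Trained networks look in a picture, given as the dict that the camera call returned (one of the last four; its "shot" number tells which), for a name from the list of things; names that differ only in an ending like _2 or _b are one class to them, and where a whole thing is asked for, a point or a joint stands for the part that bears it (a point fixed in the world has none). Each returns a list of dicts, best first, with "p" (0 to 1); they miss things now and then, are a little off and sometimes report something else, mostly with a low value. They report only what shows in the picture. A call takes as long as a camera call. They do not tell look-alikes from the thing itself.
- search_frame(picture, target): "bbox" ([left, top, width, height] in pixels, round what is visible of it).
- trace(picture, target): "pixels" (420x560 bool, what is visible of it) and "bbox" ([left, top, width, height] in pixels, round what is visible of it).
- pinpoint(picture, target): "location" ([row, column] in pixels: a listed point, or the origin of a listed thing).
The state is a dict: "time_s": time; "joints": joint angles; "joint_vel": joint speeds; "joint_efforts": joint torques, N m; "tool_pos": TCP position; "eef_rot": TCP orientation; "force": force on the tool from outside, world axes, zero at the start; "ft_torque": the same for the moment, N m; "grip_width": finger opening in m.
Only numpy, scipy, OpenCV 4.12 (cv2) and the standard library are available. Lean on these libraries where they do the work, as an engineer would, in place of code of your own. Each camera call takes 0.05 s, during which the arm holds its last target.

TASK

The grinding jar stands loaded in its seat on the shaker mill. Make it ready to run: swing the hold-down strap over the jar's lid until its forked end is fully home on the stud, then push the red cam lever all the way down so that the jar is clamped. Only push with the fingers: nothing is to be picked up, the jar stays in its seat and the other labware stays where it stands.

Things in the scene. Friction and masses are not known exactly. Their poses are not given: they have to be found in the camera images.
- shaker: bench shaker mill, white housing 260 (x) x 300 (y) mm, aluminium platform on top (z = 108 mm); fixed. Origin: centre of its underside, x to its rear (control panel faces -x), z up; x, y, z below are in this frame, in mm. Jar in the middle, pivot post at y = +100 (left), stud post with the cam lever at y = -100 (right). Nothing but the raised lever is above z = 231.
- jar: closed stainless grinding jar, 0.85 kg, loose in its ring seat (12 mm deep) on the platform; 89 mm diameter, dark lid 96 mm diameter, 78 mm tall. Origin: centre of its underside; its lid's top is 186 mm above the bench.
- seat (a point): centre of the jar seat's floor on the platform, z = 108 mm
- strap (a joint): angle (rad) of the hold-down strap about the pivot post's upright axis. 0 = home, across the jar from pivot to stud, against a stop. Grows to 1.9 as it swings to the rear (counter-clockwise from above); direction pivot to fork in the shaker frame: (sin a, -cos a). Starts parked at 0.8 to 1.5. Stays where it is left; 1 to 2 N at 80 mm from the pivot moves it.
- pivot (a point): point on the strap's swing axis at the height of the strap's upper face (z = 213 mm); a black cap of 26 mm diameter rises 14 mm above it
- strap_mid (a point): on the strap, middle of its upper face, 80 mm from the pivot axis. The strap is a blue bar 26 mm wide and 16 mm high with upright sides (z = 197 to 213, underside 11 mm above the lid), from 10 to 175 mm from the axis; then a flat steel fork (z = 197 to 203) to 220 mm. Sprung: it sinks 2 to 4 mm when clamped.
- fork (a point): centre of the fork's slot, 200 mm from the pivot axis; the slot is 12 mm wide, open to the side that leads as the strap swings home; it goes round the stud (10 mm diameter) under the brass washer (33 mm diameter) below the lever's cams
- stud (a point): centre of the stud at z = 203 mm: where fork comes to lie when the strap is home
- foot: round black rubber foot, 32 mm diameter, under the strap 100 mm from the pivot axis; springy; 1.6 mm above the lid when unclamped, pressed on the lid with about 14 N when clamped
- lever (a joint): angle (rad) of the cam lever about a level axle along the shaker's y. 0 = raised, the handle pointing up and to the front (-x); grows as it is pushed forward and down to 1.35 = fully down. Handle elevation above level = 1.15 - value. Starts at 0 to 0.15. Stays where it is left; takes about 2 to 6 N near the handle's end. Pushed down too early, its cams and washer bar the fork's way.
- axle (a point): middle of the lever's axle, z = 223 mm, straight above the stud
- lever_end (a point): on the handle's upper (rear) face, middle of its width, 80 mm from the axle. The handle is red, 28 mm wide, 10 mm thick, straight and in line with the axle, ending 92 mm from it; its red part begins 32 mm from the axle.
- amber_a: amber reagent bottle with black stopper, 68 mm diameter, 153 mm tall; origin under its centre; bystander
- amber_b: second amber reagent bottle, same as amber_a; bystander
- beaker_a: glass beaker, 68 mm diameter, 92 mm tall; origin under its centre; bystander
- beaker_b: glass beaker, 56 mm diameter, 72 mm tall; origin under its centre; bystander
- wash_bottle: white wash bottle with a bent spout, 60 mm diameter, 160 mm tall; origin under its centre; bystander
- spare_lid: spare jar lid lying on the bench, 96 mm diameter, 17 mm high; origin under its centre; bystander
- powder_pot: white pot with blue cap, 64 mm diameter, 42 mm tall; origin under its centre; bystander
Things that resemble listed ones, but are neither listed nor needed, are in the scene too. Leave any orange or yellow look-alike of the jar alone.

How it is judged:
By the outcome, as a careful person would: the job done as asked, in the order asked, and still so for the second after the job is handed in, with the robot touching nothing.
It also fails if it takes over 53 s, if anything falls off the work surface, if the arm or the gripper's body presses on something with over 40 N, if the wrist force passes 120 N, or if a joint passes its speed limit or range.

## Working session

There is one attempt and no reset: what is moved stays moved. The work goes in short steps, Python scripts to look and compute and a tool call to move; the robot and the scene stay as the last step left them, time stands still between calls to the robot, and variables do not carry over. Pictures are saved under pics/ and viewed, and the job is handed in when it is done.

Besides the shell and the picture viewer there is one more tool, called as name(argument=value, ...), one argument or row to a line, values as JSON. play_rows: Moves the arm, as the interface text tells. Its arguments: {"type":"object","properties":{"steps":{"type":"array","items":{"type":"array"}},"grip_force":{"type":"number"}},"required":["steps"]}

```bash
mkdir -p pics; cat > h.py <<'E'
import numpy as np, cv2
from plant import *
def up(im,rc,z=None):
    r,c=rc
    zz=z if z is not None else im["z_map"][int(round(r)),int(round(c))]
    p=np.array([(c-im["cx"])/im["fx"]*zz,(r-im["cy"])/im["fy"]*zz,zz])
    return im["R"].T@(p-im["t"])
def atz(im,rc,Z):
    r,c=rc
    d=im["R"].T@np.array([(c-im["cx"])/im["fx"],(r-im["cy"])/im["fy"],1.])
    o=-im["R"].T@im["t"]
    return o+d*(Z-o[2])/d[2]
def proj(im,X):
    p=im["R"]@np.array(X)+im["t"]
    return [p[1]/p[2]*im["fy"]+im["cy"],p[0]/p[2]*im["fx"]+im["cx"]]
E
python3 - <<'E'
from h import *
np.set_printoptions(precision=4,suppress=True)
s=state();print(s, tcp_to_grasp)
zs=dict(pivot=.213,strap_mid=.213,fork=.2,stud=.203,axle=.223,lever_end=None,seat=.108,shaker=0,jar=.108)
for n in ("scene","top"):
    im=get_image(n);cv2.imwrite(f"pics/{n}1.png",im["color"])
    print(n,"cam",-im["R"].T@im["t"])
    for k,z in zs.items():
        for r in pinpoint(im,k)[:2]:
            l=r["location"];print(k,round(r["p"],2),np.round(l,1),up(im,l),atz(im,l,z) if z is not None else "")
E
```

```text
{'time_s': 0.0, 'joints': array([ 1.049 ,  0.2872,  1.5781,  0.    ,  1.2786, -0.15  ]), 'joint_vel': array([-0.0003, -0.0011,  0.0006,  0.0003, -0.0011, -0.001 ]), 'joint_efforts': array([ -0.0009, -40.5988, -29.2623,  -0.0002,   0.0059,   0.    ]), 'tool_pos': array([0.2449, 0.6283, 0.23  ]), 'eef_rot': array([ 0.6946,  0.1299,  0.6952, -0.1315]), 'force': array([-0.7101, -0.1261,  0.6938]), 'ft_torque': array([0.0582, 0.0146, 0.0282]), 'grip_width': 0.08519157031903536} 0.0187
scene cam [1.0665 0.434  0.9481]
pivot 0.63 [187.7 258.8] [ 0.5382 -0.0027  0.2268] [ 0.5281 -0.0111  0.213 ]
strap_mid 0.91 [206.2 241.6] [ 0.6032 -0.0067  0.2128] [ 0.6034 -0.0066  0.213 ]
fork 0.77 [242.3 212.7] [0.7199 0.0004 0.1965] [0.7215 0.0024 0.2   ]
stud 0.69 [173.2 191. ] [ 0.5908 -0.1937  0.2083] [ 0.5874 -0.1982  0.203 ]
stud 0.63 [164.7 189.8] [ 0.5837 -0.2002  0.2304] [ 0.5652 -0.2245  0.203 ]
axle 0.71 [166.2 187.7] [ 0.5892 -0.2032  0.2275] [ 0.5862 -0.2072  0.223 ]
lever_end 0.55 [189.9 258.1] [ 0.536  -0.0072  0.214 ] 
seat 0.69 [202.5 227.4] [ 0.5927 -0.0665  0.1766] [ 0.5506 -0.111   0.
[... 599 characters left out ...]
 [ 0.7802 -0.0033 -0.0016] [0.7209 0.0054 0.2   ]
stud 0.88 [190.1 396.3] [ 0.5838 -0.194   0.23  ] [ 0.5872 -0.2022  0.203 ]
stud 0.28 [133.3 337.7] [ 0.7347 -0.1056  0.0925] [ 0.7044 -0.0879  0.203 ]
axle 0.65 [193.1 398.5] [ 0.5764 -0.1944  0.242 ] [ 0.5787 -0.2002  0.223 ]
lever_end 0.66 [204.6 415.3] [ 0.5484 -0.2043  0.3033] 
seat 0.47 [225.  298.7] [ 0.5194 -0.0042  0.2258] [ 0.5248 -0.0109  0.108 ]
shaker 0.73 [214.3 332. ] [ 0.5418 -0.0744  0.1863] [ 0.555  -0.1004  0.    ]
shaker 0.65 [156. 266.] [0.6999 0.0612 0.0188] [0.7041 0.0616 0.    ]
jar 0.9 [177.6 206.6] [0.6387 0.1974 0.0755] [0.6333 0.1919 0.108 ]
jar 0.76 [210.8 344.1] [ 0.5488 -0.0997  0.1831] [ 0.5548 -0.1124  0.108 ]
```

View pics/scene1.png

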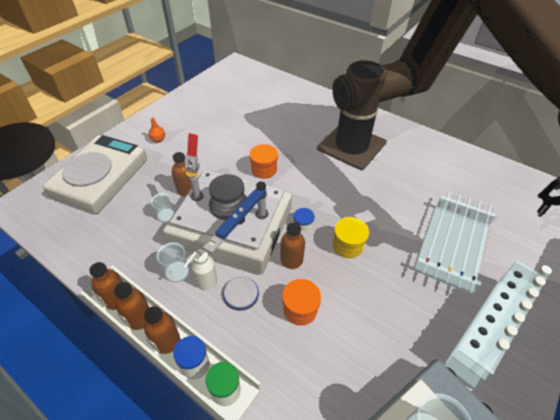

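View pics/top1.png

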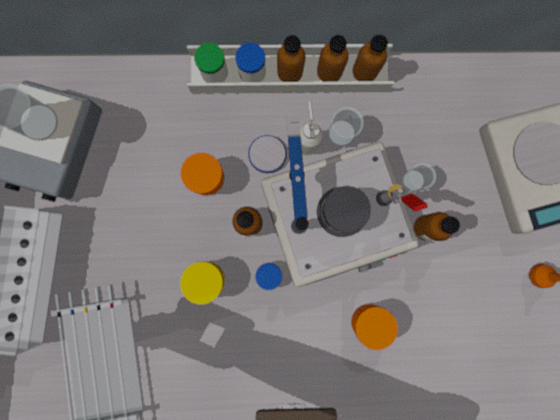

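The scene shows the strap pointing to the rear: in the top view its pivot cap is at (224,298) and its fork at (126,291). The stud and red raised lever are at (190,396)–(204,415), and the jar under its dark lid is at (211,344). Jar look-alikes: orange at (173,202) and (327,376), yellow at (283,202). Strap look-alikes: none, only blue caps at (276,268) and (57,250). Lever look-alike: none, only the orange bulb at (275,543). I'll refine the geometry and check a close crop.

```bash
python3 - <<'E'
from h import *
from scipy.spatial.transform import Rotation as Ro
np.set_printoptions(precision=4,suppress=True)
s=state();q=s["eef_rot"];print(Ro.from_quat(q,scalar_first=True).as_matrix())
im=get_image("top")
cv2.imwrite("pics/crop1.png",cv2.resize(im["color"][100:310,230:480],None,fx=3,fy=2.8))
rr,cc=np.mgrid[0:420,0:560];z=im["z_map"]
P=np.stack([(cc-im["cx"])/im["fx"]*z,(rr-im["cy"])/im["fy"]*z,z],-1);W=(P-im["t"])@im["R"]
np.save("W.npy",W)
reg=(z>0)&(W[...,0]>.4)&(W[...,0]<.75)&(W[...,1]>-.3)&(W[...,1]<.08)
b,g,r=[im["color"][...,i].astype(int) for i in range(3)]
blue=reg&(b>r+50)&(W[...,2]>.19)&(W[...,2]<.235)
p=W[blue];print("strap",len(p),p.mean(0));print(cv2.fitLine(p[:,:2].astype(np.float32),cv2.DIST_HUBER,0,.01,.01).ravel())
for nm,(lo,hi),c0,R in(("cap",(.22,.24),(.52,-.003),.03),("lid",(.178,.195),(.553,-.1),.07)):
    m=reg&(W[...,2]>lo)&(W[...,2]<hi)&(np.hypot(W[...,0]-c0[0],W[...,1]-c0[1])<R)
    m&=~blue
    q=W[m];c,rad=cv2.minEnclosingCircle(q[:,:2].astype(np.float32));print(nm,len(q),q.mean(0),c,rad)
red=reg&(r>b+80)&(r>g+80)&(W[...,2]>.2);q=W[red];print("lever",len(q),q.mean(0),q[:,2].min(),q[:,2].max())
for a in q[np.argsort(q[:,2])][::max(1,len(q)//12)]:print(a)
E
```

```text
[[ 0.      0.3633  0.9317]
 [ 0.      0.9317 -0.3633]
 [-1.      0.      0.    ]]
strap 887 [ 0.6145 -0.0038  0.212 ]
[ 0.9979  0.0647  0.6145 -0.0038]
cap 131 [ 0.5237 -0.0104  0.226 ] (0.5240967869758606, -0.010106298141181469) 0.012553909793496132
lid 1719 [ 0.5534 -0.1054  0.1851] (0.5534777045249939, -0.1058308407664299) 0.04797392338514328
lever 230 [ 0.554  -0.2067  0.2892] 0.2596784225972473 0.3087665703272125
[ 0.565  -0.1951  0.2597]
[ 0.5696 -0.2136  0.2663]
[ 0.5635 -0.206   0.2718]
[ 0.5611 -0.2061  0.2767]
[ 0.5588 -0.2007  0.2817]
[ 0.5548 -0.1991  0.2862]
[ 0.5471 -0.1989  0.291 ]
[ 0.5535 -0.2154  0.2958]
[ 0.5445 -0.1992  0.3006]
[ 0.5406 -0.2087  0.3031]
[ 0.5491 -0.2174  0.3046]
[ 0.5457 -0.2027  0.3058]
[ 0.5486 -0.2212  0.3085]
```

View pics/crop1.png

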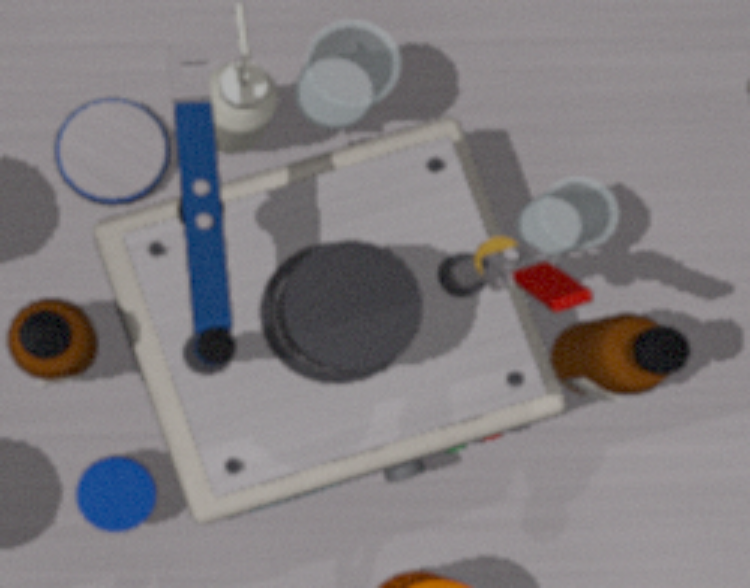

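Geometry from the crop: pivot (0.524,−0.010), lid centre (0.5535,−0.1056), so the stud is at about (0.583,−0.201), and the strap is at about 1.34 rad. The strap's left side is free. Moving there with closed fingers.

play_rows(
  steps=[
    [0, [-20, -35, 49], -8],
    [0, [-40, -70, 98], -16],
    [0, [-40, -105, 147], -24],
    [0, [-40, -140, 196], -32],
    [0, [-40, -175, 245], -38.5],
    [0, [-40, -210, 294], -38.5],
    [0, [-40, -245, 343], -38.5],
    [0, [-40, -280, 392], -38.5],
  ],
  grip_force=40,
)

```text
time_s: 2.05
tool_pos: [0.5095, 0.2239, 0.2717]
eef_rot: [0.699, -0.106, 0.699, 0.106]
force: [0.6, 0.4, -0.0]
grip_width: 0.0
```

```bash
cat >> h.py <<'E'
from scipy.spatial.transform import Rotation as Ro
PIV=np.array([.524,-.010]);UH=np.array([.295,-.955]);UH/=np.hypot(*UH);TH=np.arctan2(UH[1],UH[0])
def rel(W):
    s=state();M=Ro.from_quat(s["eef_rot"],scalar_first=True).as_matrix()
    return (np.atleast_2d(W)-s["tool_pos"])@M*1e3
def show():
    s=state();M=Ro.from_quat(s["eef_rot"],scalar_first=True).as_matrix()
    print(s["time_s"],"pos",s["tool_pos"].round(4),"F",s["force"].round(1),"w",s["grip_width"]);print("y ang",np.degrees(np.arctan2(M[1,1],M[0,1])),"x",M[:,0].round(3),"j",s["joints"].round(2))
def arc(a,r=.11,gap=0,z=.199,ya=None):
    th=TH+a;u=np.array([np.cos(th),np.sin(th)]);n=np.array([-u[1],u[0]])
    d=.013+.0145*abs(np.cos(ya-th-np.pi/2))+.011*abs(np.sin(ya-th-np.pi/2))
    return np.r_[PIV+r*u+(d+gap)*n,z]
E
python3 - <<'E'
from h import *
show()
ya=TH+np.pi
print(rel([arc(1.34,gap=.02,z=.27,ya=ya),arc(1.34,gap=.02,ya=ya)]).round(1), np.degrees(ya))
E
```

```text
2.05 pos [0.5095 0.2239 0.2717] F [ 0.6  0.4 -0. ] w 1.2081400970902958e-05
y ang 107.19824868215092 x [ 0.001  0.    -1.   ] j [ 0.23 -0.01  1.83  0.    1.32 -1.64]
[[   1.7 -204.6   63.1]
 [  72.7 -204.6   63.1]] 107.16594605944917
```

play_rows(
  steps=[
    [0, [0, -52, 16], 0],
    [0, [0, -104, 32], 0],
    [0, [0, -156, 48], 0],
    [0, [0, -205, 63], 0],
    [0, [0, -205, 63], 0],
    [0, [36, -205, 63], 0],
    [0, [72, -205, 63], 0],
    [0, [72, -205, 63], 0],
  ],
)

```text
time_s: 3.05
tool_pos: [0.6276, 0.0479, 0.1959]
eef_rot: [0.697, -0.105, 0.702, 0.107]
force: [-1.0, 0.4, -1.2]
grip_width: 0.0
```

```bash
python3 - <<'E'
from h import *
show()
ya=TH+np.pi
A=np.arange(1.34,-0.03,-.09)
print(np.c_[A,rel([arc(a,ya=ya) for a in A])].round(2))
im=get_image("top");cv2.imwrite("pics/t2.png",cv2.resize(im["color"][100:310,230:480],None,fx=3,fy=2.8))
im=get_image("scene");cv2.imwrite("pics/s2.png",cv2.resize(im["color"][120:300,130:330],None,fx=3,fy=3))
E
```

```text
3.05 pos [0.6276 0.0479 0.1959] F [-1.   0.4 -1.2] w 1.1657720634928243e-05
y ang 107.25078658832733 x [-0.007  0.001 -1.   ] j [-0.09  0.22  1.72  0.    1.21 -1.96]
[[ 1.3400e+00 -3.1600e+00 -2.1040e+01 -2.2200e+00]
 [ 1.2500e+00 -3.1900e+00 -3.0730e+01 -2.1800e+00]
 [ 1.1600e+00 -3.2200e+00 -4.0520e+01 -3.0100e+00]
 [ 1.0700e+00 -3.2400e+00 -5.0340e+01 -4.7500e+00]
 [ 9.8000e-01 -3.2600e+00 -6.0110e+01 -7.4300e+00]
 [ 8.9000e-01 -3.2700e+00 -6.9710e+01 -1.1050e+01]
 [ 8.0000e-01 -3.2700e+00 -7.9060e+01 -1.5620e+01]
 [ 7.1000e-01 -3.2600e+00 -8.8050e+01 -2.1130e+01]
 [ 6.2000e-01 -3.2500e+00 -9.6570e+01 -2.7560e+01]
 [ 5.3000e-01 -3.2300e+00 -1.0451e+02 -3.4870e+01]
 [ 4.4000e-01 -3.2000e+00 -1.1178e+02 -4.3010e+01]
 [ 3.5000e-01 -3.1700e+00 -1.1828e+02 -5.1920e+01]
 [ 2.6000e-01 -3.1300e+00 -1.2391e+02 -6.1520e+01]
 [ 1.7000e-01 -3.0800e+00 -1.2859e+02 -7.1720e+01]
 [ 8.0000e-02 -3.0200e+00 -1.3225e+02 -8.2420e+01]
 [-1.0000e-02 -2.9600e+00 -1.3483e+02 -9.3210e+01]]
```

View pics/s2.png

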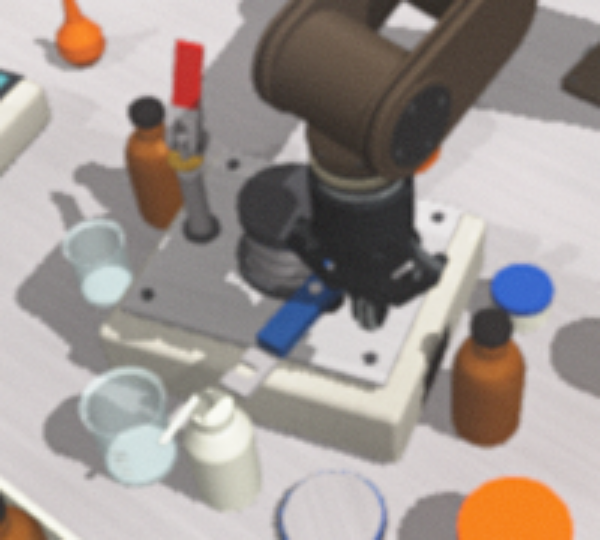

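Fingers stand left of the strap, overlapping its side in height. Sweeping.

play_rows(
  steps=[
    [0, [-3, -21, -2], 0],
    [0, [-3, -31, -2], 0],
    [0, [-3, -41, -3], 0],
    [0, [-3, -50, -5], 0],
    [0, [-3, -60, -7], 0],
    [0, [-3, -70, -11], 0],
    [0, [-3, -79, -16], 0],
    [0, [-3, -88, -21], 0],
  ],
)

```text
time_s: 4.15
tool_pos: [0.6362, -0.0433, 0.2036]
eef_rot: [0.7, -0.106, 0.699, 0.106]
force: [-1.6, 2.6, 2.4]
grip_width: -0.0003
```

```bash
python3 - <<'E'
from h import *
show()
ya=TH+np.pi
A=np.arange(.71,-0.07,-.09)
print(np.c_[A,rel([arc(a,ya=ya) for a in A])].round(2))
im=get_image("scene");cv2.imwrite("pics/s3.png",cv2.resize(im["color"][120:300,130:330],None,fx=3,fy=3))
E
```

```text
4.15 pos [ 0.6362 -0.0433  0.2036] F [-1.6  2.6  2.4] w -0.00026218928593249076
y ang 107.24913707247802 x [ 0.001  0.001 -1.   ] j [-0.23  0.23  1.7   0.    1.21 -2.1 ]
[[ 7.100e-01  4.560e+00  1.610e+00 -2.330e+00]
 [ 6.200e-01  4.550e+00 -6.910e+00 -8.760e+00]
 [ 5.300e-01  4.540e+00 -1.486e+01 -1.607e+01]
 [ 4.400e-01  4.520e+00 -2.213e+01 -2.421e+01]
 [ 3.500e-01  4.500e+00 -2.863e+01 -3.312e+01]
 [ 2.600e-01  4.480e+00 -3.426e+01 -4.272e+01]
 [ 1.700e-01  4.470e+00 -3.894e+01 -5.291e+01]
 [ 8.000e-02  4.450e+00 -4.260e+01 -6.361e+01]
 [-1.000e-02  4.430e+00 -4.518e+01 -7.441e+01]]
```

View pics/s3.png

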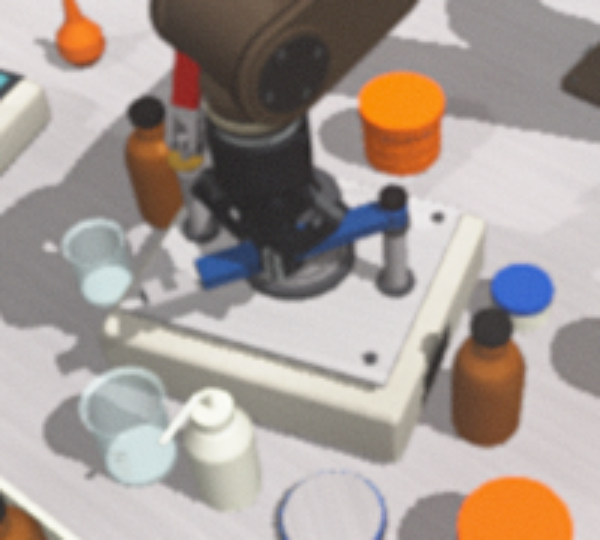

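```bash
python3 - <<'E'
from h import *
ya=TH+np.pi
A=np.arange(.62,-0.02,-.09)
print(np.c_[A,rel([arc(a,r=r,ya=ya,z=.2) for a,r in zip(A,np.linspace(.109,.1,8))])].round(1))
E
```

```text
[[  0.6   3.6  -4.8  -9. ]
 [  0.5   3.6 -11.6 -16.8]
 [  0.4   3.6 -17.6 -25.3]
 [  0.4   3.5 -22.8 -34.4]
 [  0.3   3.5 -27.1 -43.9]
 [  0.2   3.5 -30.4 -53.8]
 [  0.1   3.5 -32.7 -63.9]
 [ -0.    3.5 -33.9 -73.9]]
```

play_rows(
  steps=[
    [0, [3, -5, -9], 0],
    [0, [3, -12, -17], 0],
    [0, [3, -18, -25], 0],
    [0, [3, -23, -34], 0],
    [0, [3, -27, -44], 0],
    [0, [3, -30, -54], 0],
    [0, [3, -33, -64], 0],
    [0, [3, -34, -71], 0],
  ],
)

```text
time_s: 5.2
tool_pos: [0.5777, -0.0983, 0.2004]
eef_rot: [0.7, -0.106, 0.699, 0.105]
force: [2.7, 0.5, 1.2]
grip_width: -0.0
```

```bash
python3 - <<'E'
from h import *
show()
ya=TH+np.pi
print(rel([arc(a,r=.1,ya=ya,z=.2) for a in (.05,.02,0,-.03)]).round(1))
for n in("scene","top"):
  im=get_image(n);print(n,[(r["p"],r["location"]) for r in pinpoint(im,"fork")[:2]])
  c=im["color"][120:270,130:330] if n=="scene" else im["color"][130:270,270:450]
  cv2.imwrite(f"pics/{n}4.png",cv2.resize(c,None,fx=4,fy=4,interpolation=cv2.INTER_CUBIC))
E
```

```text
5.2 pos [ 0.5777 -0.0983  0.2004] F [2.7 0.5 1.2] w -2.771349301103822e-05
y ang 107.19074516133169 x [ 0.001 -0.    -1.   ] j [-0.34  0.12  1.83  0.    1.19 -2.21]
[[ 0.4  1.6  4.4]
 [ 0.4  0.8  1. ]
 [ 0.4  0.3 -1.2]
 [ 0.4 -0.4 -3.8]]
scene [(0.78, [171.7, 192.3]), (0.34, [206.8, 230.6])]
top []
```

View pics/scene4.png

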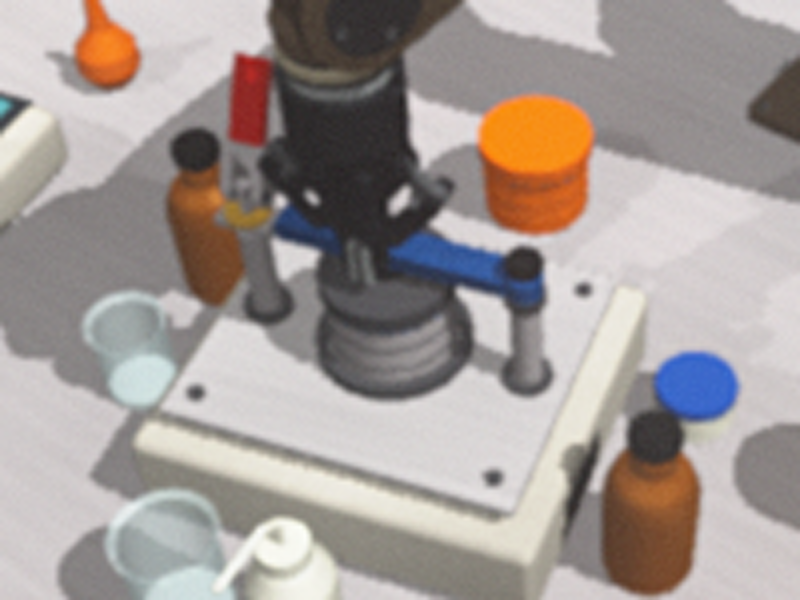

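View pics/top4.png

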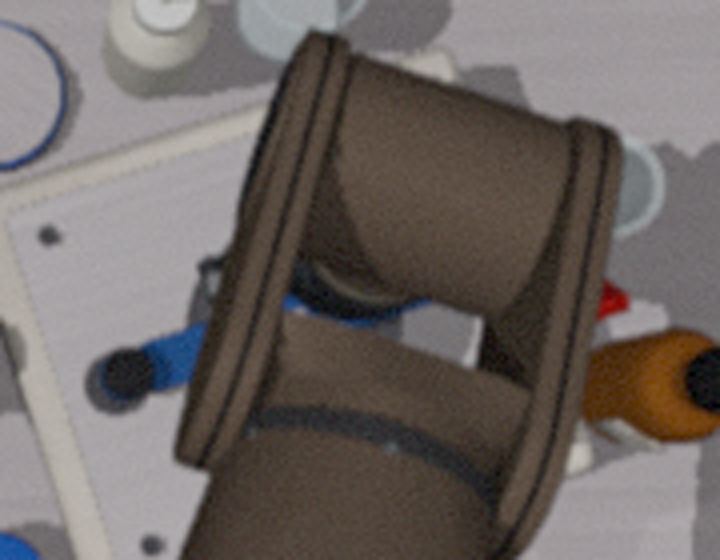

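Nearly home (fork at (172,192) in the scene view). Pressing on until the stop shows in the force.

play_rows(
  steps=[
    [0, [0, 0, -2], 0],
    [0, [0, 0, -4], 0],
    [0, [0, 0, -6], 0],
    [0, [0, 0, -6], 0],
  ],
)

```text
time_s: 5.9
tool_pos: [0.5751, -0.0993, 0.2013]
eef_rot: [0.702, -0.106, 0.696, 0.105]
force: [8.6, 1.6, -1.2]
grip_width: 0.0006
```

```bash
python3 - <<'E'
from h import *
show()
print(rel(arc(0,r=.1,ya=TH+np.pi,z=.2)))
E
```

```text
5.9 pos [ 0.5751 -0.0993  0.2013] F [ 8.6  1.6 -1.2] w 0.0006318493722317274
y ang 107.18109045658431 x [ 0.009  0.    -1.   ] j [-0.35  0.11  1.84  0.    1.18 -2.22]
[[1.30907331 0.3931231  1.53943855]]
```

play_rows(
  steps=[
    [0, [0, 0, -5], 0],
    [0, [0, 0, -10], 0],
    [0, [0, 0, -12], 0],
  ],
)

```text
time_s: 6.28
tool_pos: [0.5707, -0.101, 0.2023]
eef_rot: [0.711, -0.105, 0.688, 0.104]
force: [24.8, 6.3, -9.8]
grip_width: -0.0004
```

Firm stop (25 N at 100 mm). Backing off, lifting and looking.

play_rows(
  steps=[
    [0, [0, 0, 15], 0],
    [0, [0, 0, 30], 0],
    [0, [-40, 0, 40], 0],
    [0, [-95, 0, 60], 0],
    [0, [-140, 0, 100], 0],
    [0, [-140, 0, 140], 0],
    [0, [-140, 0, 140], 0],
  ],
)

```text
time_s: 7.15
tool_pos: [0.7011, -0.0597, 0.3454]
eef_rot: [0.71, -0.106, 0.689, 0.105]
force: [0.8, -0.4, -1.2]
grip_width: -0.0001
```

```bash
python3 - <<'E'
from h import *
np.set_printoptions(precision=4,suppress=True)
show()
for n in("scene","top"):
  im=get_image(n)
  for k,z in dict(fork=.2,stud=.203,axle=.223,lever_end=None,strap_mid=.213,pivot=.213,jar=.108).items():
    for r in pinpoint(im,k)[:2]:
        l=r["location"];print(n,k,round(r["p"],2),np.round(l,1),up(im,l),atz(im,l,z) if z else "")
  c=im["color"][120:270,130:330] if n=="scene" else im["color"][130:270,270:450]
  cv2.imwrite(f"pics/{n}5.png",cv2.resize(c,None,fx=4,fy=4,interpolation=cv2.INTER_CUBIC))
E
```

```text
7.15 pos [ 0.7011 -0.0597  0.3454] F [ 0.8 -0.4 -1.2] w -0.00011418518061698325
y ang 107.13624591391206 x [ 0.029  0.003 -1.   ] j [-0.23  0.28  1.38  0.01  1.45 -2.1 ]
scene fork 0.8 [173.4 190.9] [ 0.7037 -0.0452  0.383 ] [ 0.5862 -0.2004  0.2   ]
scene fork 0.3 [208.4 228.9] [ 0.587  -0.0698  0.1451] [ 0.6198 -0.0354  0.2   ]
scene stud 0.78 [171.4 193.6] [ 0.7051 -0.0333  0.3966] [ 0.5782 -0.1974  0.203 ]
scene stud 0.45 [214.6 163.1] [ 0.6584 -0.2828  0.0349] [ 0.7335 -0.1509  0.203 ]
scene axle 0.59 [168.8 191.2] [ 0.7026 -0.0424  0.3968] [ 0.5879 -0.1926  0.223 ]
scene lever_end 0.58 [205.4 230.2] [ 0.5833 -0.0672  0.1557] 
scene strap_mid 0.92 [179.5 231.2] [ 0.548  -0.0877  0.2131] [ 0.5479 -0.0878  0.213 ]
scene pivot 0.78 [187.2 259.8] [ 0.5355 -0.0016  0.227 ] [ 0.5252 -0.0101  0.213 ]
scene jar 0.98 [309.9 299.5] [0.6892 0.2325 0.0791] [0.7018 0.2392 0.108 ]
scene jar 0.84 [169.4 262.5] [ 0.3328 -0.1535  0.0461] [ 0.3831 -0.1132  0.108 ]
top stud 0.77 [186.2 393.3] [ 0.5947 -0.1955  0.2064] [ 0.5952 -0.1965  0.203 ]
top axle 0.67 [193.5 396.4] [ 0.5754 -0.1897  0.2442] [ 0.578  -0.1961  0.223 ]
top lever_end 0.75 [202.4 416.2] [ 0.5532 -0.2096  0.2931] 
top jar 0.97 [179.5 208.4] [0.6336 0.1925 0.0797] [0.629  0.1879 0.108 ]
top jar 0.95 [320.4 369.1] [ 0.4203 -0.0348  0.6691] [ 0.3151 -0.16    0.108 ]
```

View pics/scene5.png

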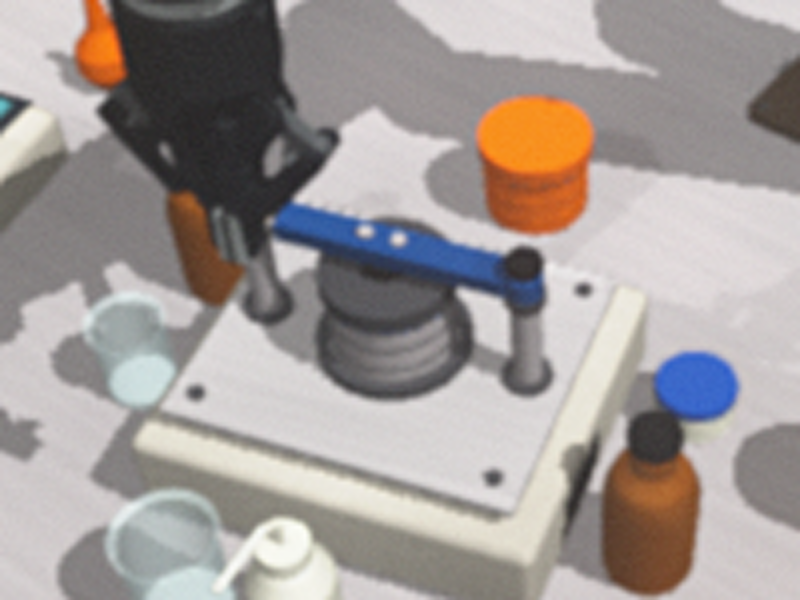

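View pics/top5.png

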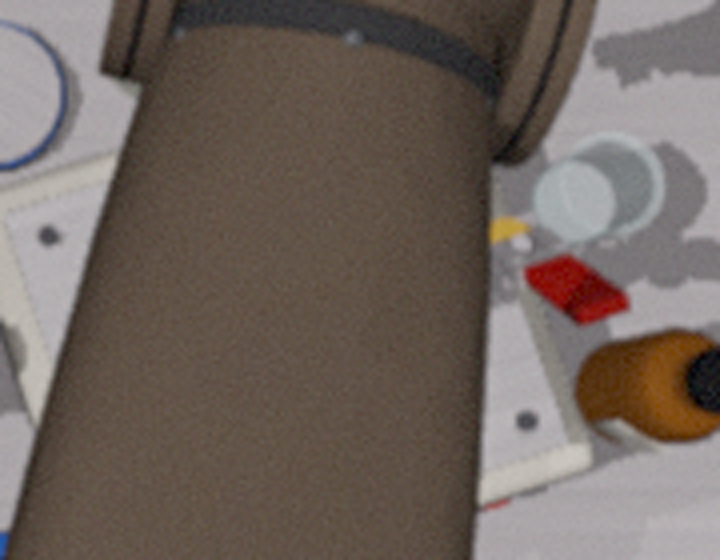

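```bash
cat >> h.py <<'E'
def cloud(im):
    rr,cc=np.mgrid[0:420,0:560];z=im["z_map"]
    P=np.stack([(cc-im["cx"])/im["fx"]*z,(rr-im["cy"])/im["fy"]*z,z],-1);W=(P-im["t"])@im["R"]
    W[z==0]=9
    return W
def strapfit(im,tag=""):
    W=cloud(im);b,g,r=[im["color"][...,i].astype(int) for i in range(3)]
    m=(b>r+50)&(W[...,2]>.203)&(W[...,2]<.222)&(abs(W[...,0]-.58)<.2)&(abs(W[...,1]+.1)<.15)
    p=W[m];v=cv2.fitLine(p[:,:2].astype(np.float32),cv2.DIST_HUBER,0,.01,.01).ravel()
    c=v[2:]-PIV;print(tag,"strap n",len(p),"z",p[:,2].mean(),"dir ang",np.arctan2(v[1],v[0]),"from pivot ang",np.arctan2(c[1],c[0]),"home",TH)
E
python3 - <<'E'
from h import *
im=get_image("scene");strapfit(im,"scene")
np.set_printoptions(precision=4,suppress=True)
W=cloud(im);m=(abs(W[...,2]-.186)<.006)&(np.hypot(W[...,0]-.555,W[...,1]+.1)<.07)
p=W[m];b=im["color"][m].astype(int);p=p[b[:,0]<b[:,2]+40]
print(len(p),p.mean(0),cv2.minEnclosingCircle(p[:,:2].astype(np.float32)))
E
```

```text
scene strap n 429 z 0.21193695259532971 dir ang -1.2926863 from pivot ang -1.2221545433842498 home -1.2711940488377622
403 [ 0.5733 -0.0951  0.1849] ((0.5556313395500183, -0.10270995646715164), 0.049554698169231415)
```

```bash
python3 - <<'E'
from h import *
np.set_printoptions(precision=4,suppress=True)
X=np.array([-UH[1],UH[0]]);ST=PIV+.2*UH;print("stud",ST)
im=get_image("top");W=cloud(im);b,g,r=[im["color"][...,i].astype(int) for i in range(3)]
m=(r>b+80)&(r>g+80)&(W[...,2]>.24)&(W[...,2]<.33)&(np.hypot(W[...,0]-.56,W[...,1]+.2)<.1)
p=W[m];x=(p[:,:2]-ST)@X;y=(p[:,:2]-ST)@UH;z=p[:,2]-.223
print(len(p),"y range",np.percentile(y,[2,50,98]))
for e in np.arange(.85,1.25,.05):
    d=x*np.sin(e)+z*np.cos(e);l=-x*np.cos(e)+z*np.sin(e);print(round(e,2),"off",np.percentile(d,[10,50,90]),d.std(),"len",l.min(),l.max())
im=get_image("wrist");cv2.imwrite("pics/w5.png",im["color"]);show()
E
```

```text
stud [ 0.583  -0.2011]
210 y range [-0.0128 -0.0039  0.0084]
0.85 off [0.0156 0.0216 0.0259] 0.004057854450215303 len 0.03525381218345716 0.09031637710446909
0.9 off [0.0134 0.0178 0.0219] 0.003329142242089819 len 0.03585091133527183 0.09140424149140719
0.95 off [0.0111 0.0142 0.0176] 0.0026683006902625908 len 0.036358401879542014 0.09226364287702551
1.0 off [0.0083 0.0108 0.0134] 0.0021484191476187314 len 0.03677501535420301 0.09289243320542763
1.05 off [0.0046 0.0077 0.0093] 0.0018962692913504103 len 0.03709971044253625 0.0932890408282602
1.1 off [0.0003 0.0046 0.0056] 0.002017527181494289 len 0.037331675575918856 0.09349025278333163
1.15 off [-0.0036  0.0011  0.0027] 0.0024565624576999663 len 0.03747033096232246 0.09354376156372132
1.2 off [-0.008  -0.0026  0.0001] 0.0030771838259392933 len 0.037515330035491394 0.093363459656851
8.1 pos [ 0.7    -0.0604  0.3466] F [ 0.3 -0.6  0.1] w -0.00020778906585175845
y ang 107.04616742565332 x [ 0.032  0.004 -0.999] j [-0.23  0.27  1.39  0.01  1.45 -2.1 ]
```

View pics/w5.png

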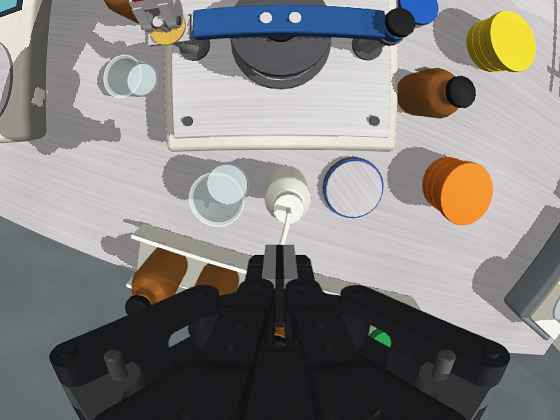

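Wrist view: the strap lies across the jar, parallel to the shaker edge, with its fork going under the brass washer at (170,30). That confirms it is home. Next the lever, at elevation about 1.08 (value ≈ 0.07).

```bash
cat >> h.py <<'E'
X=np.array([-UH[1],UH[0]]);ST=PIV+.2*UH
def S(x,z,y=0):
    return np.r_[ST+X*x-UH*y,.223+z]
def lev(v,r,p=0):
    e=1.15-v;u=np.array([-np.cos(e),np.sin(e)]);n=np.array([np.sin(e),np.cos(e)])
    c=r*u+(.005-p)*n
    if e>=0: return S(c[0]+.011,c[1])
    # rear corner on face at x = front x + .022
    c2=(r-.022)*u+(.005-p)*n
    return S(c2[0]-.011,c2[1])
E
python3 - <<'E'
from h import *
np.set_printoptions(precision=1,suppress=True)
show()
s=state()
print(rel([S(.03,s["tool_pos"][2]-.223),S(.03,.0686),S(.005,.0686),lev(.07,.074)]))
E
```

```text
8.1 pos [ 0.7 -0.1  0.3] F [ 0.3 -0.6  0.1] w -0.00020778906585175845
y ang 107.04616742565332 x [ 0.  0. -1.] j [-0.2  0.3  1.4  0.   1.4 -2.1]
[[  -3.3 -100.1 -123. ]
 [  51.7  -99.8 -124.7]
 [  50.9  -99.9 -149.7]
 [  51.1  -99.9 -174.2]]
```

play_rows(
  steps=[
    [0, [0, -40, -45], 0],
    [0, [0, -75, -85], 0],
    [0, [0, -100, -123], 0],
    [0, [0, -100, -123], 0],
    [0, [52, -100, -125], 0],
    [0, [52, -100, -150], 0],
    [0, [52, -100, -160], 0],
    [0, [52, -100, -160], 0],
  ],
)

```text
time_s: 9.1
tool_pos: [0.5787, -0.2026, 0.2916]
eef_rot: [0.711, -0.106, 0.687, 0.104]
force: [0.3, -0.1, -0.7]
grip_width: -0.0005
```

```bash
python3 - <<'E'
from h import *
np.set_printoptions(precision=1,suppress=True)
show()
V=np.arange(.1,.9,.1)
print(np.c_[V,rel([lev(v,.074+.01*v/1.3) for v in V])])
im=get_image("scene");strapfit(im);cv2.imwrite("pics/s6.png",cv2.resize(im["color"][100:250,130:330],None,fx=4,fy=4,interpolation=cv2.INTER_CUBIC))
cv2.imwrite("pics/w6.png",get_image("wrist")["color"])
E
```

```text
9.1 pos [ 0.6 -0.2  0.3] F [ 0.3 -0.1 -0.7] w -0.000501836633940582
y ang 107.05221910263927 x [ 0.  0. -1.] j [-0.5  0.1  1.7  0.   1.3 -2.4]
[[  0.1   0.7   0.1 -17.4]
 [  0.2   3.4   0.1 -24.5]
 [  0.3   6.9   0.1 -31.3]
 [  0.4  11.1   0.2 -37.9]
 [  0.5  16.    0.2 -44. ]
 [  0.6  21.6   0.2 -49.6]
 [  0.7  27.7   0.3 -54.7]
 [  0.8  34.4   0.3 -59.2]]
 strap n 417 z 0.21208081530361234 dir ang -1.2988328 from pivot ang -1.2104370177503028 home -1.2711940488377622
```

View pics/s6.png

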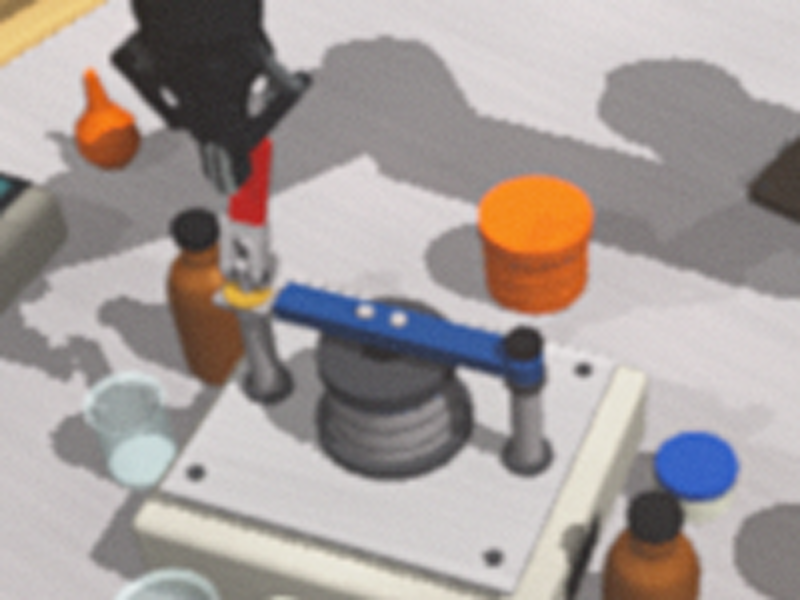

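View pics/w6.png

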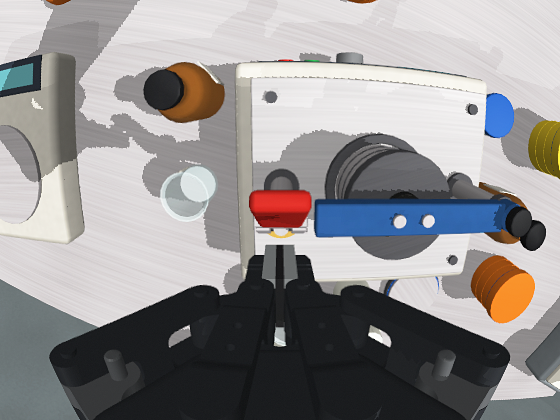

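Fingers are behind the raised lever, centred on it (column 280 in the wrist view), and the fork sits at the stud under the washer. Pushing the lever.

play_rows(
  steps=[
    [0, [1, 0, -17], 0],
    [0, [3, 0, -25], 0],
    [0, [7, 0, -32], 0],
    [0, [11, 0, -39], 0],
    [0, [16, 0, -45], 0],
    [0, [22, 0, -51], 0],
    [0, [28, 0, -56], 0],
    [0, [34, 0, -60], 0],
  ],
)

```text
time_s: 10.2
tool_pos: [0.5227, -0.2203, 0.2554]
eef_rot: [0.711, -0.106, 0.687, 0.104]
force: [3.3, 1.5, 0.9]
grip_width: -0.0003
```

```bash
python3 - <<'E'
from h import *
np.set_printoptions(precision=2,suppress=True)
show()
V=np.arange(.7,1.41,.1)
print(np.c_[V,rel([lev(v,.074+.01*v/1.3) for v in V])])
im=get_image("scene");strapfit(im);cv2.imwrite("pics/s7.png",cv2.resize(im["color"][100:250,130:330],None,fx=4,fy=4,interpolation=cv2.INTER_CUBIC))
E
```

```text
10.2 pos [ 0.52 -0.22  0.26] F [3.3 1.5 0.9] w -0.00031267924411246457
y ang 107.06922347901373 x [ 0.04  0.   -1.  ] j [-0.59  0.01  1.84  0.02  1.26 -2.46]
[[  0.7   -6.48   0.5    5.2 ]
 [  0.8    0.22   0.55   0.7 ]
 [  0.9    7.41   0.6   -3.14]
 [  1.    15.02   0.65  -6.26]
 [  1.1   22.98   0.71  -8.61]
 [  1.2   30.11   0.77 -10.15]
 [  1.3   36.34   0.82 -11.01]
 [  1.4   42.7    0.87 -11.23]]
 strap n 416 z 0.21194053373285648 dir ang -1.297038 from pivot ang -1.1853138152217144 home -1.2711940488377622
```

View pics/s7.png

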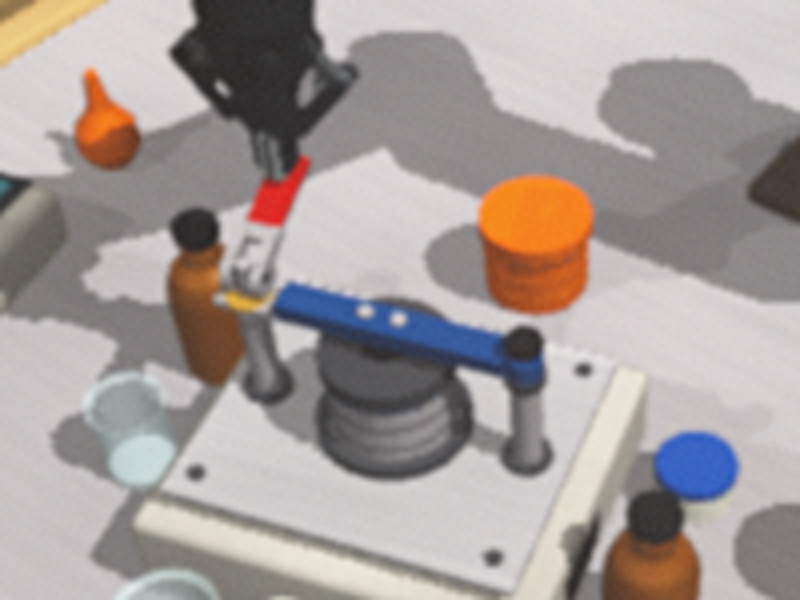

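play_rows(
  steps=[
    [0, [7, 0, -3], 0],
    [0, [15, 0, -6], 0],
    [0, [23, 0, -9], 0],
    [0, [30, 0, -10], 0],
    [0, [36, 0, -11], 0],
    [0, [42, 0, -11], 0],
    [0, [45, 0, -11], 0],
    [0, [46, 0, -11], 0],
  ],
)

```text
time_s: 11.25
tool_pos: [0.5134, -0.224, 0.2132]
eef_rot: [0.711, -0.107, 0.687, 0.104]
force: [-6.3, 5.4, 22.7]
grip_width: -0.0
```

```bash
python3 - <<'E'
from h import *
np.set_printoptions(precision=2,suppress=True)
show()
V=np.arange(1.,1.41,.05)
print(np.c_[V,rel([lev(v,.074+.01*v/1.3) for v in V])])
im=get_image("scene");strapfit(im);cv2.imwrite("pics/s8.png",cv2.resize(im["color"][100:250,130:330],None,fx=4,fy=4,interpolation=cv2.INTER_CUBIC))
E
```

```text
11.25 pos [ 0.51 -0.22  0.21] F [-6.3  5.4 22.7] w -2.870812645869813e-05
y ang 107.11490688558844 x [ 0.03  0.   -1.  ] j [-0.6   0.03  1.9   0.02  1.18 -2.48]
[[  1.   -26.76   1.08   5.08]
 [  1.05 -22.82   1.12   3.81]
 [  1.1  -18.8    1.15   2.74]
 [  1.15 -14.71   1.19   1.87]
 [  1.2  -11.66   1.22   1.21]
 [  1.25  -8.57   1.24   0.71]
 [  1.3   -5.43   1.27   0.36]
 [  1.35  -2.27   1.3    0.18]
 [  1.4    0.93   1.33   0.15]]
 strap n 428 z 0.21197759207284428 dir ang -1.3003824 from pivot ang -1.1438856874167926 home -1.2711940488377622
```

View pics/s8.png

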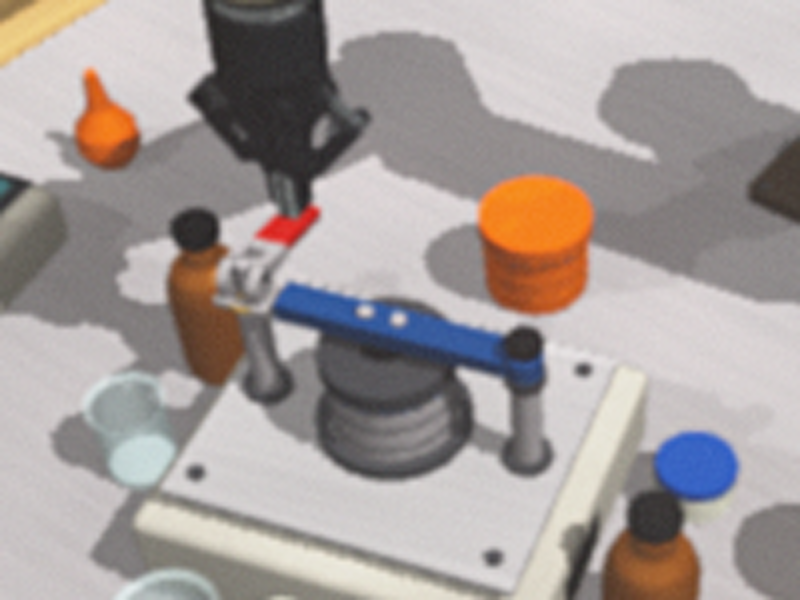

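Position agrees with about 1.35 at 23 N, but the strap doesn't clearly show as sunk. I'll press a bit further, to be sure it is the stop.

play_rows(
  steps=[
    [0, [4, 0, 0], 0],
    [0, [7, 0, 0], 0],
    [0, [10, 0, 0], 0],
    [0, [12, 0, 0], 0],
  ],
)

```text
time_s: 11.8
tool_pos: [0.5139, -0.2244, 0.2122]
eef_rot: [0.71, -0.108, 0.688, 0.104]
force: [-19.3, 11.0, 45.5]
grip_width: 0.0002
```

```bash
python3 - <<'E'
from h import *
show()
im=get_image("scene");W=cloud(im);b,g,r=[im["color"][...,i].astype(int) for i in range(3)]
m=(b>r+50)&(W[...,2]>.19)&(W[...,2]<.222)&(abs(W[...,0]-.58)<.2)&(abs(W[...,1]+.1)<.12)
p=W[m];l=(p[:,:2]-PIV)@UH
for a in np.arange(.02,.19,.02):
    q=p[(l>a)&(l<a+.02)];print(round(a,2),len(q),np.percentile(q[:,2],[50,75,95]) if len(q) else '')
E
```

```text
11.8 pos [ 0.5139 -0.2244  0.2122] F [-19.3  11.   45.5] w 0.0002463864650951456
y ang 107.22386426621046 x [ 0.033 -0.001 -0.999] j [-0.6   0.04  1.9   0.02  1.18 -2.48]
0.02 59 [0.21221305 0.21330853 0.21406337]
0.04 55 [0.21233889 0.21316676 0.21444424]
0.06 55 [0.21262281 0.21329189 0.21472138]
0.08 40 [0.21174928 0.21311079 0.21412532]
0.1 39 [0.21168656 0.21328624 0.21541612]
0.12 52 [0.21190477 0.21305333 0.2141209 ]
0.14 52 [0.21190452 0.21253248 0.21376475]
0.16 27 [0.21229796 0.21314503 0.21474308]
0.18 0
```

play_rows(
  steps=[
    [0, [-20, 0, 0], 0],
    [0, [-60, 0, 0], 0],
    [0, [-120, 0, 0], 0],
    [0, [-140, 50, 0], 0],
    [0, [-140, 110, 0], 0],
    [0, [-140, 170, 0], 0],
    [0, [-140, 230, 0], 0],
    [0, [-140, 280, 0], 0],
  ],
)

```text
time_s: 12.85
tool_pos: [0.4241, 0.0441, 0.3472]
eef_rot: [0.708, -0.108, 0.69, 0.104]
force: [1.2, 0.2, 0.5]
grip_width: 0.0003
```

```bash
cat > look.py <<'E'
from h import *
import sys
t=sys.argv[1]
np.set_printoptions(precision=4,suppress=True)
show()
for n in("scene","top"):
  im=get_image(n);W=cloud(im);b,g,r=[im["color"][...,i].astype(int) for i in range(3)]
  m=(b>r+50)&(W[...,2]>.19)&(W[...,2]<.222)&(abs(W[...,0]-.58)<.2)&(abs(W[...,1]+.1)<.12)
  p=W[m];l=(p[:,:2]-PIV)@UH;d=(p[:,:2]-PIV)@X
  for a in np.arange(.02,.19,.04):
    q=(l>a)&(l<a+.04);print(n,round(a,2),q.sum(),np.percentile(p[q,2],[10,50,90]) if q.any() else '',"lat",np.percentile(d[q],[3,50,97]) if q.any() else '')
  m=(r>b+80)&(r>g+80)&(W[...,2]>.18)&(W[...,2]<.33)&(np.hypot(W[...,0]-.55,W[...,1]+.2)<.12)
  p=W[m];x=(p[:,:2]-ST)@X;z=p[:,2]-.223
  if len(p): k=np.polyfit(x,z,1);print("lever",len(p),"x",x.min(),x.max(),"slope elev",np.arctan(-k[0]),"z at x=-.06",np.polyval(k,-.06))
  c=im["color"][100:250,130:330] if n=="scene" else im["color"][130:270,270:450]
  cv2.imwrite(f"pics/{n}{t}.png",cv2.resize(c,None,fx=4,fy=4,interpolation=cv2.INTER_CUBIC))
E
python3 look.py 9
```

```text
12.85 pos [0.4241 0.0441 0.3472] F [1.2 0.2 0.5] w 0.00027377959240782384
y ang 107.21480889548423 x [ 0.027 -0.002 -1.   ] j [-0.14 -0.38  2.01  0.    1.48 -2.01]
scene 0.02 112 [0.2106 0.2121 0.2141] lat [-0.008   0.0043  0.017 ]
scene 0.06 93 [0.2103 0.2123 0.2138] lat [-0.008   0.0057  0.0162]
scene 0.1 93 [0.2102 0.2121 0.2134] lat [-0.0081  0.0065  0.0166]
scene 0.14 80 [0.2105 0.2122 0.2137] lat [-0.0069  0.0053  0.0167]
scene 0.18 0  lat 
lever 100 x -0.08520758289303398 -0.03226333439062178 slope elev -0.20722982760253103 z at x=-.06 -0.008803817327395656
top 0.02 258 [0.2102 0.2119 0.2137] lat [-0.0121 -0.0004  0.0114]
top 0.06 225 [0.2104 0.2122 0.2139] lat [-0.0119 -0.0001  0.0118]
top 0.1 226 [0.2098 0.212  0.2139] lat [-0.012   0.0002  0.012 ]
top 0.14 209 [0.2103 0.2121 0.2136] lat [-0.0109  0.0003  0.0115]
top 0.18 0  lat 
lever 345 x -0.09011699125113366 -0.03532090137719878 slope elev -0.20363302926156338 z at x=-.06 -0.007528543386335051
```

View pics/scene9.png

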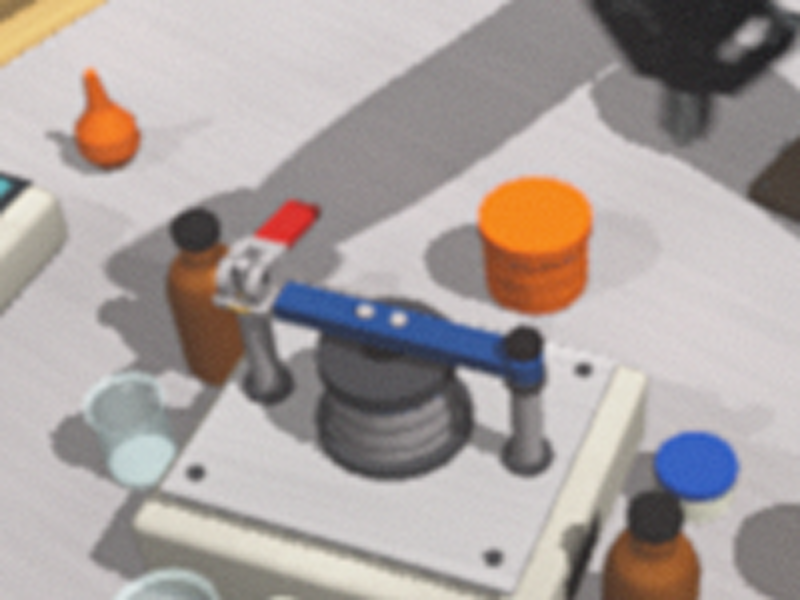

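View pics/top9.png

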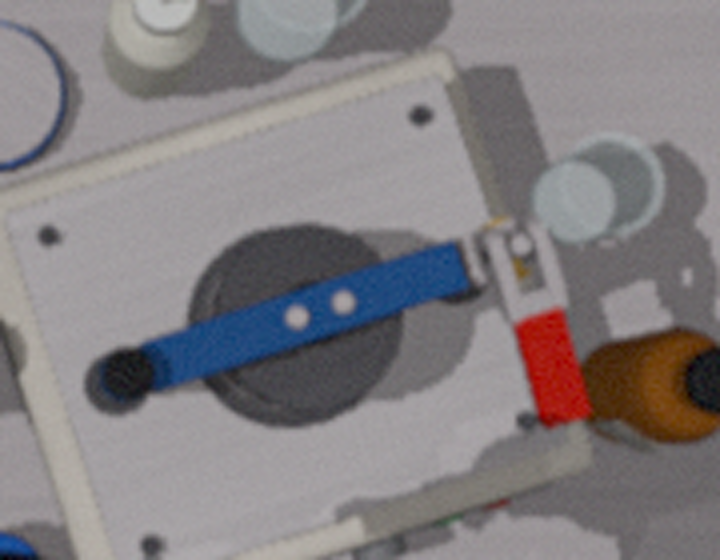

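The lever reads elevation −0.20 (value ≈ 1.35, fully down) and the strap angle ≈ 0. But the strap's upper face is still at the same height as before, so it hasn't sunk. I need a close look at the fork.

```bash
python3 - <<'E'
from h import *
np.set_printoptions(precision=1,suppress=True)
im=get_image("wrist");print(im["fx"],im["hand_eye"].round(3))
print(rel([S(.06,.124,.10),S(.06,.124,0.03),S(.06,.065,.03)]))
E
```

```text
325.19226210127806 [[-0.  -0.3  1.  -0.1]
 [ 1.  -0.   0.  -0. ]
 [ 0.   1.   0.3 -0.1]
 [ 0.   0.   0.   1. ]]
[[   6.2 -181.8  137.9]
 [   6.9 -251.8  137.5]
 [  65.9 -251.1  136. ]]
```

play_rows(
  steps=[
    [0, [0, -20, 55], 0],
    [0, [0, -45, 110], 0],
    [0, [3, -90, 138], 0],
    [0, [5, -145, 138], 0],
    [0, [7, -200, 138], 0],
    [0, [7, -252, 138], 0],
    [0, [30, -252, 137], 0],
    [0, [50, -252, 136], 0],
  ],
)

```text
time_s: 14.0
tool_pos: [0.6303, -0.1581, 0.3007]
eef_rot: [0.707, -0.108, 0.691, 0.104]
force: [0.4, 0.2, -0.1]
grip_width: 0.0001
```

```bash
python3 - <<'E'
from h import *
show()
im=get_image("wrist");c=im["color"];cv2.imwrite("pics/w10.png",c)
cv2.imwrite("pics/w10c.png",cv2.resize(c[100:280,180:400],None,fx=3.5,fy=3.3,interpolation=cv2.INTER_CUBIC))
im=get_image("scene");cv2.imwrite("pics/s10.png",cv2.resize(im["color"][150:200,170:240],None,fx=11,fy=11,interpolation=cv2.INTER_CUBIC))
E
```

```text
14.0 pos [ 0.6303 -0.1581  0.3007] F [ 0.4  0.2 -0.1] w 5.9934761930439435e-05
y ang 107.2874745956359 x [ 0.024 -0.002 -1.   ] j [-0.4   0.18  1.58  0.01  1.36 -2.28]
```

View pics/w10.png

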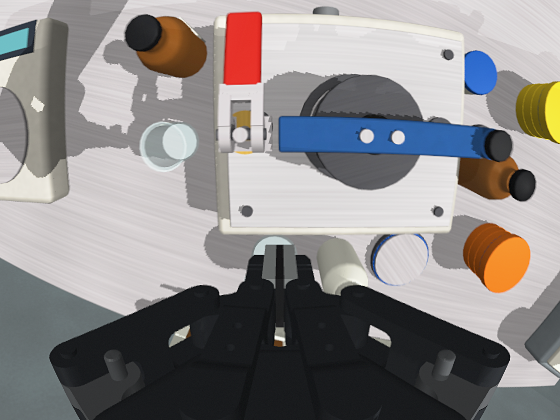

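View pics/s10.png

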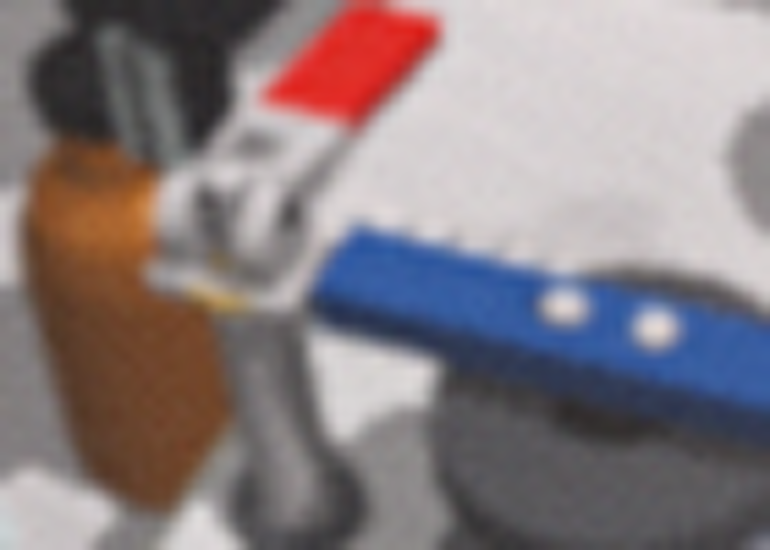

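View pics/w10c.png

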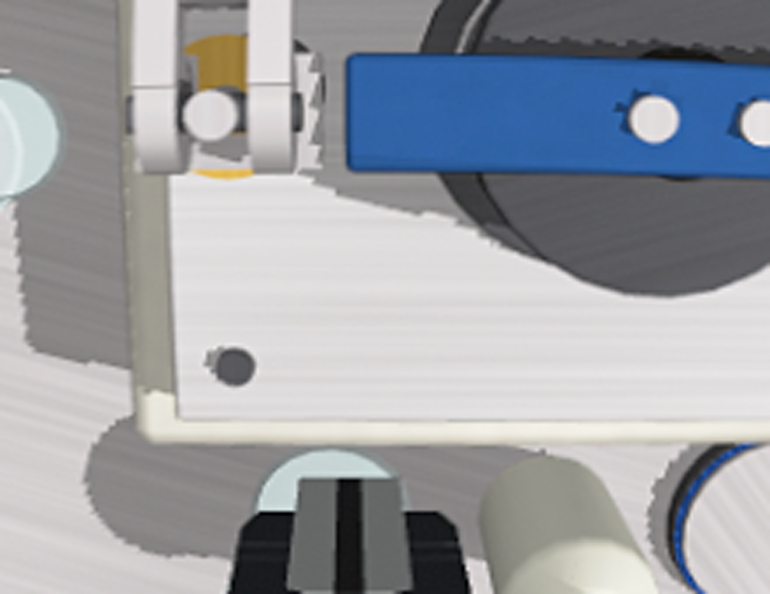

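```bash
python3 - <<'E'
import cv2
a=cv2.imread("pics/s6.png")[200:400,120:400] # x4 of crop
b=cv2.imread("pics/scene9.png")[200:400,120:400]
cv2.imwrite("pics/cmp.png",cv2.hconcat([cv2.resize(a,None,fx=1.4,fy=2),cv2.resize(b,None,fx=1.4,fy=2)]))
w=cv2.imread("pics/w6.png")[170:260,220:340];cv2.imwrite("pics/w6c.png",cv2.resize(w,None,fx=6,fy=6,interpolation=cv2.INTER_CUBIC))
E
```

```text
(no output)
```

View pics/cmp.png

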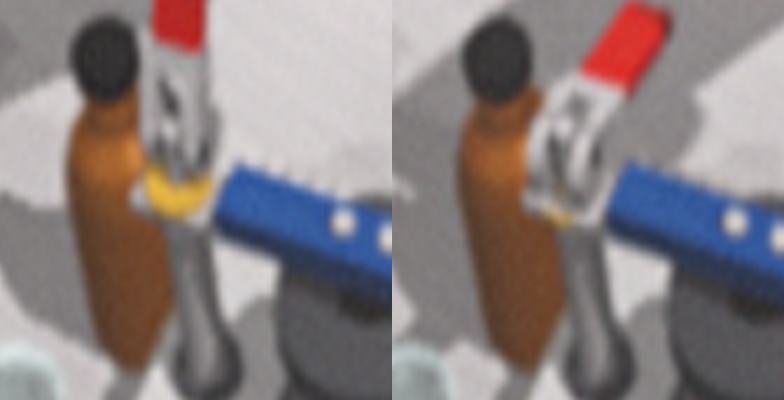

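View pics/w6c.png

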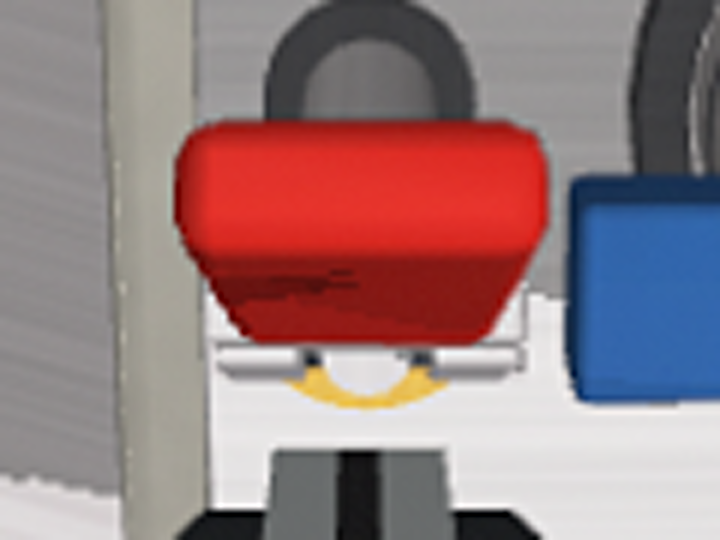

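```bash
cat > wl.py <<'E'
from h import *
def wcloud():
    s=state();im=get_image("wrist");z=im["z_map"].astype(float)
    rr,cc=np.mgrid[0:420,0:560];dx=(cc-im["cx"])/im["fx"];dy=(rr-im["cy"])/im["fy"];th=np.hypot(dx,dy);k=np.where(th>1e-6,np.tan(th)/np.maximum(th,1e-6),1)
    P=np.stack([dx*k*z,dy*k*z,z],-1)
    H=im["hand_eye"];T=P@H[:3,:3].T+H[:3,3]
    M=Ro.from_quat(s["eef_rot"],scalar_first=True).as_matrix();W=T@M.T+s["tool_pos"];W[z<=0]=9
    return im,W
if __name__=="__main__":
    np.set_printoptions(precision=4,suppress=True)
    im,W=wcloud()
    q=W.reshape(-1,3);d=q[:,:2]-PIV;l=d@UH;x=d@X;z=q[:,2]
    def st(n,m): print(n,m.sum(),np.percentile(z[m],[10,50,90]) if m.any() else '')
    st("platform",(abs(l-.1)<.08)&(x>.07)&(x<.11))
    st("lid",(abs(l-.1)<.03)&(x>.02)&(x<.04))
    for a in np.arange(.02,.17,.03): st("strap %.2f"%a,(abs(l-a)<.012)&(abs(x)<.009)&(z<.24))
    st("fork near",(l>.177)&(l<.182)&(abs(x)<.008))
    for xx in np.arange(-.03,.031,.004): 
        print("x %.3f"%xx,[ "%.1f"%(1e3*np.median(z[(abs(x-xx)<.002)&(abs(l-ll)<.002)])) if ((abs(x-xx)<.002)&(abs(l-ll)<.002)).any() else "-" for ll in np.arange(.172,.224,.004)])
    b,g,r=[im["color"][...,i].astype(int) for i in range(3)]
    m=((r>b+70)&(g>b+40)&(r<g+90)).ravel()&(abs(l-.2)<.03)&(abs(x)<.03);st("brass",m);print(x[m].min() if m.any() else'',x[m].max() if m.any() else '')
E
python3 wl.py
```

```text
platform 4981 [0.1068 0.1077 0.1087]
lid 1712 [0.1849 0.1858 0.1867]
strap 0.02 755 [0.212  0.2132 0.2263]
strap 0.05 635 [0.212  0.2128 0.2136]
strap 0.08 714 [0.2121 0.213  0.2156]
strap 0.11 802 [0.212  0.213  0.2156]
strap 0.14 864 [0.2118 0.2127 0.2136]
strap 0.17 780 [0.1094 0.2125 0.2135]
fork near 111 [0.1069 0.1083 0.203 ]
x -0.030 ['108.1', '108.0', '107.8', '108.0', '220.8', '221.0', '221.1', '221.1', '221.2', '220.9', '221.3', '221.1', '-', '-']
x -0.026 ['107.4', '107.9', '107.5', '108.1', '221.4', '221.7', '222.2', '222.0', '221.6', '222.0', '222.0', '222.4', '-', '-']
x -0.022 ['107.6', '107.6', '107.9', '108.5', '223.7', '224.1', '222.3', '222.5', '222.2', '222.8', '224.0', '224.1', '107.6', '107.7']
x -0.018 ['107.8', '108.0', '108.1', '108.8', '224.8', '224.8', '216.6', '217.8', '217.7', '220.0', '224.4', '223.4', '107.5', '107.5']
x -0.014 ['107.7', '107.8', '107.8', '108.2', '225.6', '225.4', '202.1', '201.6', '202.4', '224.3', '225.7', '225.2', '107.5', '107.4']
x -0.010 ['159.5', '108.1', '108.6', '202.7', '226.3', '226.5', '202.6', '202.4', '202.2', '222.0', '2
[... 604 characters left out ...]
202.7', '202.6', '202.7', '220.1', '226.3', '226.6', '-', '-']
x 0.014 ['212.7', '211.6', '108.3', '202.8', '223.0', '222.0', '202.4', '203.0', '202.6', '215.0', '222.0', '223.0', '202.4', '-']
x 0.018 ['211.2', '108.5', '107.7', '108.3', '-', '-', '202.4', '202.7', '202.8', '202.5', '-', '-', '202.6', '-']
x 0.022 ['-', '108.0', '107.8', '107.7', '-', '-', '-', '-', '-', '-', '-', '-', '-', '-']
x 0.026 ['-', '108.7', '107.5', '107.9', '-', '-', '-', '-', '-', '-', '-', '-', '-', '-']
x 0.030 ['108.3', '108.2', '107.9', '107.8', '107.6', '108.1', '108.0', '108.1', '108.1', '107.9', '108.0', '108.6', '107.5', '107.3']
brass 259 [0.2014 0.2024 0.2033]
-0.013005986046766869 0.02995419159930635
```

```bash
python3 - <<'E'
from h import *
from wl import wcloud
im,W=wcloud();c=im["color"][80:180,205:305]
zz=np.clip((W[80:180,205:305,2]-.1)/.13,0,1);d=cv2.applyColorMap((zz*255).astype(np.uint8),cv2.COLORMAP_JET)
o=cv2.hconcat([cv2.resize(c,None,fx=4,fy=5.5,interpolation=cv2.INTER_CUBIC),cv2.resize(d,None,fx=4,fy=5.5,interpolation=cv2.INTER_NEAREST)]);cv2.imwrite("pics/w11.png",o)
a=cv2.imread("pics/scene1.png")[190:280,170:280];cv2.imwrite("pics/s1c.png",cv2.resize(a,None,fx=6.5,fy=6.5,interpolation=cv2.INTER_CUBIC))
E
```

```text
(no output)
```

View pics/w11.png

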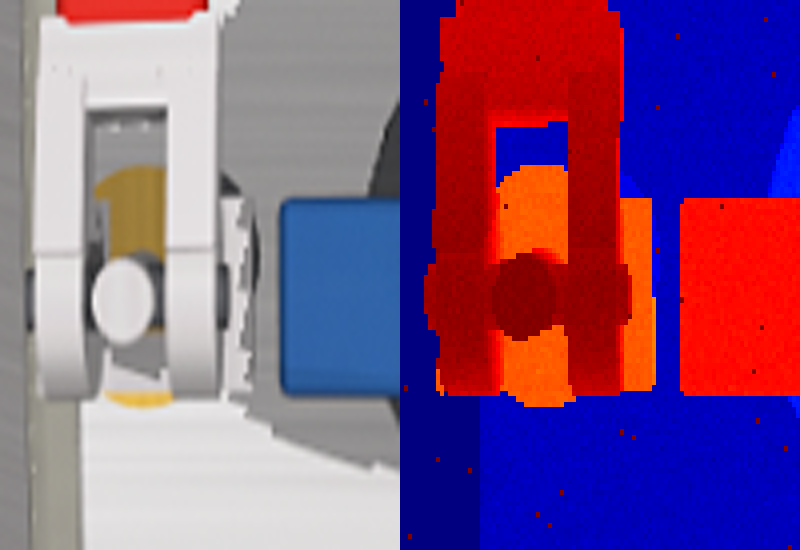

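View pics/s1c.png

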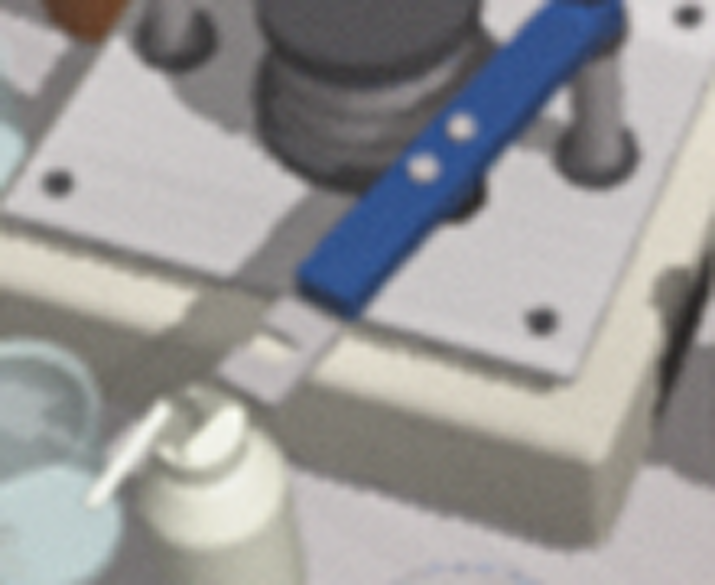

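```bash
python3 - <<'E'
from h import *
W=np.load("W.npy").reshape(-1,3)
u=np.array([np.cos(.065),np.sin(.065)]);n=np.array([-u[1],u[0]])
d=W[:,:2]-PIV;l=d@u;x=d@n;z=W[:,2]
for a in np.arange(.16,.232,.003):
    print("%.3f"%a,[("%.0f"%(1e3*np.median(z[m])) if (m:=(abs(l-a)<.002)&(abs(x-xx)<.002)&(z>.0)).any() else "-") for xx in np.arange(-.02,.021,.004)])
E
```

```text
0.160 ['-', '-', '211', '210', '212', '212', '214', '211', '204', '-', '10']
0.163 ['-', '-', '213', '212', '213', '213', '211', '210', '208', '4', '13']
0.166 ['-', '-', '213', '212', '212', '213', '211', '211', '211', '11', '14']
0.169 ['-', '-', '212', '212', '211', '213', '212', '213', '109', '13', '15']
0.172 ['-', '-', '213', '212', '212', '210', '210', '213', '15', '12', '15']
0.175 ['-', '-', '-', '212', '214', '210', '212', '211', '14', '17', '17']
0.178 ['-', '-', '-', '202', '203', '205', '198', '-', '12', '19', '15']
0.181 ['-', '-', '201', '202', '203', '204', '199', '197', '106', '14', '17']
0.184 ['-', '-', '202', '201', '202', '201', '201', '201', '198', '15', '18']
0.187 ['-', '-', '202', '204', '203', '200', '201', '201', '200', '15', '18']
0.190 ['-', '-', '200', '201', '202', '202', '202', '200', '200', '16', '13']
0.193 ['-', '-', '202', '202', '203', '202', '201', '201', '202', '14', '15']
0.196 ['-', '-', '-', '-', '-', '-', '201', '201', '16', '15', '18']
0.199 ['-', '-', '-', '-', '-', '-', '201', '202', '16', '15', '15']
0.202 ['-', '-', '-', '-', '-', '-', '102', '204', '108', '17', '17']
0.205 ['100', '93', '199', '200', '199', '201', '203', '203', '202', '14', '15']
0.208 ['102', '91', '201', '201', '203', '202', '202', '202', '201', '11', '16']
0.211 ['-', '-', '201', '202', '202', '202', '202', '201', '201', '10', '19']
0.214 ['-', '-', '201', '202', '202', '203', '203', '201', '201', '12', '17']
0.217 ['-', '-', '202', '203', '201', '201', '202', '203', '103', '-', '13']
0.220 ['-', '-', '204', '203', '200', '202', '202', '101', '198', '0', '15']
0.223 ['-', '-', '-', '-', '-', '-', '1', '0', '-', '0', '2']
0.226 ['-', '-', '-', '-', '-', '-', '2', '1', '1', '-', '2']
0.229 ['-', '-', '-', '-', '-', '-', '2', '0', '-', '-', '2']
0.232 ['-', '0', '1', '-', '-', '-', '1', '-', '0', '-', '1']
```

```bash
cat > sc.py <<'E'
from h import *
import sys
def prof(n,k=4):
    A=[cloud(get_image(n)).reshape(-1,3) for _ in range(k)];W=np.concatenate(A)
    d=W[:,:2]-PIV;l=d@UH;x=d@X;z=W[:,2];W=None
    print(n,"rows l, cols x mm", [round(1e3*v) for v in np.arange(-.028,.029,.004)])
    for a in np.arange(.166,.229,.003):
        print("%.3f"%a,[("%.0f"%(1e3*np.median(z[m])) if (m:=(abs(l-a)<.0015)&(abs(x-xx)<.002)&(z>.0)&(z<.3)).any() else "-") for xx in np.arange(-.028,.029,.004)])
for n in sys.argv[1:]: prof(n)
E
python3 sc.py scene top
python3 - <<'E'
from h import *
print(rel([S(.06,.12,.2),S(.06,.12,.3)]),state()["time_s"])
E
```

```text
scene rows l, cols x mm [-28, -24, -20, -16, -12, -8, -4, 0, 4, 8, 12, 16, 20, 24, 28]
0.166 ['-', '-', '-', '-', '108', '107', '210', '109', '211', '109', '209', '207', '108', '106', '106']
0.169 ['-', '-', '-', '110', '107', '108', '160', '111', '161', '212', '160', '203', '159', '107', '107']
0.172 ['-', '-', '108', '106', '109', '108', '212', '110', '108', '110', '109', '199', '107', '107', '108']
0.175 ['106', '109', '106', '108', '107', '108', '107', '109', '108', '108', '107', '108', '108', '105', '108']
0.178 ['106', '108', '107', '108', '108', '108', '156', '108', '107', '198', '197', '198', '107', '106', '106']
0.181 ['109', '108', '108', '109', '108', '201', '116', '202', '203', '114', '158', '197', '108', '107', '106']
0.184 ['214', '215', '216', '221', '219', '217', '209', '212', '211', '215', '209', '210', '199', '109', '107']
0.187 ['106', '223', '111', '223', '113', '226', '226', '152', '150', '151', '191', '202', '112', '108', '107']
0.190 ['221', '108', '165', '225', '114', '114', '172', '151', '161', '151', '163', '209', '108', '107', '107']
0.193 ['220', '108', '1
[... 2457 characters left out ...]
, '-', '-', '-', '-', '-', '-', '-']
0.208 ['-', '-', '-', '-', '-', '-', '-', '-', '-', '-', '-', '-', '-', '-', '-']
0.211 ['-', '-', '-', '-', '-', '-', '-', '-', '-', '-', '-', '-', '-', '-', '-']
0.214 ['-', '-', '-', '-', '-', '-', '-', '-', '-', '-', '-', '-', '-', '-', '-']
0.217 ['-', '-', '-', '-', '-', '-', '-', '-', '-', '-', '-', '-', '-', '-', '-']
0.220 ['-', '-', '-', '-', '-', '-', '-', '-', '-', '-', '-', '-', '-', '-', '-']
0.223 ['-', '-', '-', '-', '-', '-', '-', '-', '-', '-', '-', '-', '-', '-', '-']
0.226 ['-', '-', '-', '-', '-', '-', '-', '-', '-', '-', '-', '-', '-', '-', '-']
[[-40.25890887 170.08187742   2.17124499]
 [-41.3855129  270.07386613   2.74826829]] 14.6
```

```bash
python3 - <<'E'
from h import *
np.set_printoptions(precision=1,suppress=True)
print(rel([S(.09,.04,.015),S(.11,.02,.02)]),state()["time_s"]); print(get_image("wrist")["hand_eye"]*1e3)
E
```

```text
[[ 42.6 -14.2  28.9]
 [ 63.1  -9.   48.4]] 14.6
[[  -0.4 -265.   964.3 -142.3]
 [1000.    -0.5    0.3   -0.8]
 [   0.4  964.3  265.   -66.6]
 [   0.     0.     0.  1000. ]]
```

play_rows(
  steps=[
    [0, [0, -10, 25], 0],
    [0, [25, -14, 45], 0],
    [0, [50, -14, 50], 0],
    [0, [85, -14, 55], 0],
    [0, [85, -14, 55], 0],
  ],
)

```text
time_s: 15.28
tool_pos: [0.6888, -0.1515, 0.2167]
eef_rot: [0.706, -0.109, 0.691, 0.106]
force: [0.1, 0.3, 0.0]
grip_width: 0.0001
```

```bash
python3 - <<'E'
from h import *
from wl import wcloud
show()
im,W=wcloud();cv2.imwrite("pics/w12.png",im["color"]);np.save("W12.npy",W);np.save("C12.npy",im["color"])
E
python3 wl.py
```

```text
15.275 pos [ 0.6888 -0.1515  0.2167] F [0.1 0.3 0. ] w 0.00010698892636655786
y ang 107.4951776172182 x [ 0.022  0.    -1.   ] j [-0.36  0.35  1.52  0.01  1.25 -2.24]
platform 27371 [0.1075 0.2912 0.3176]
lid 3280 [0.1847 0.1857 0.1866]
strap 0.02 433 [0.1333 0.2123 0.2135]
strap 0.05 886 [0.2119 0.2128 0.2137]
strap 0.08 1108 [0.2119 0.213  0.2157]
strap 0.11 1428 [0.2119 0.213  0.2158]
strap 0.14 1849 [0.2113 0.2127 0.2136]
strap 0.17 1849 [0.1074 0.2122 0.2135]
fork near 143 [0.1071 0.1087 0.2034]
x -0.030 ['108.0', '107.7', '108.0', '-', '-', '-', '-', '-', '-', '-', '-', '-', '-', '-']
x -0.026 ['107.6', '107.8', '107.8', '-', '-', '-', '-', '-', '-', '-', '-', '-', '-', '-']
x -0.022 ['107.4', '107.7', '107.5', '-', '-', '-', '-', '-', '-', '-', '-', '-', '-', '-']
x -0.018 ['107.6', '107.5', '107.8', '-', '-', '-', '-', '-', '-', '-', '-', '-', '-', '-']
x -0.014 ['107.8', '107.9', '-', '-', '-', '-', '-', '-', '-', '-', '-', '-', '-', '-']
x -0.010 ['107.8', '108.1', '203.0', '202.6', '-', '-', '202.3', '201.5', '-', '-', '-', '-', '-', '-']
x -0.006 ['212.3', '204.0', '202.7
[... 649 characters left out ...]
9', '218.7', '161.4', '162.1', '162.0', '212.8', '219.1', '203.3', '202.0', '107.3']
x 0.018 ['203.4', '108.1', '108.2', '153.2', '198.7', '198.4', '201.7', '201.8', '201.8', '200.0', '198.3', '199.4', '108.6', '107.7']
x 0.022 ['107.6', '107.5', '107.7', '107.7', '107.5', '107.8', '107.5', '108.0', '108.3', '107.8', '107.4', '107.6', '107.8', '107.6']
x 0.026 ['107.5', '107.9', '107.8', '107.7', '107.3', '107.7', '107.7', '107.6', '107.6', '107.6', '107.4', '107.6', '108.1', '107.7']
x 0.030 ['107.8', '107.9', '107.9', '108.1', '107.9', '107.8', '108.2', '107.8', '107.9', '107.6', '108.0', '107.9', '107.9', '108.0']
brass 234 [0.2011 0.2024 0.2033]
-0.010470269013688055 0.019212278554289676
```

View pics/w12.png

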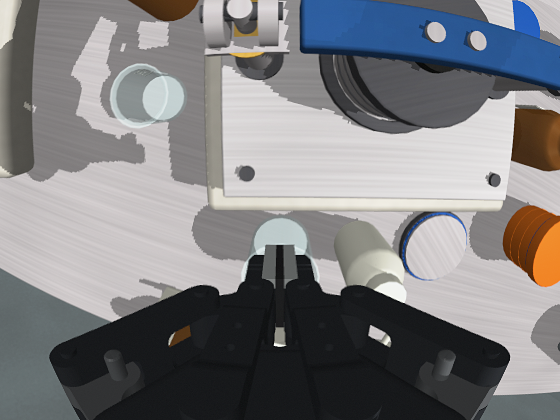

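```bash
python3 - <<'E'
import cv2
c=cv2.imread("pics/w12.png")[0:85,190:330];cv2.imwrite("pics/w12c.png",cv2.resize(c,None,fx=5.7,fy=6.5,interpolation=cv2.INTER_CUBIC))
E
```

```text
(no output)
```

View pics/w12c.png

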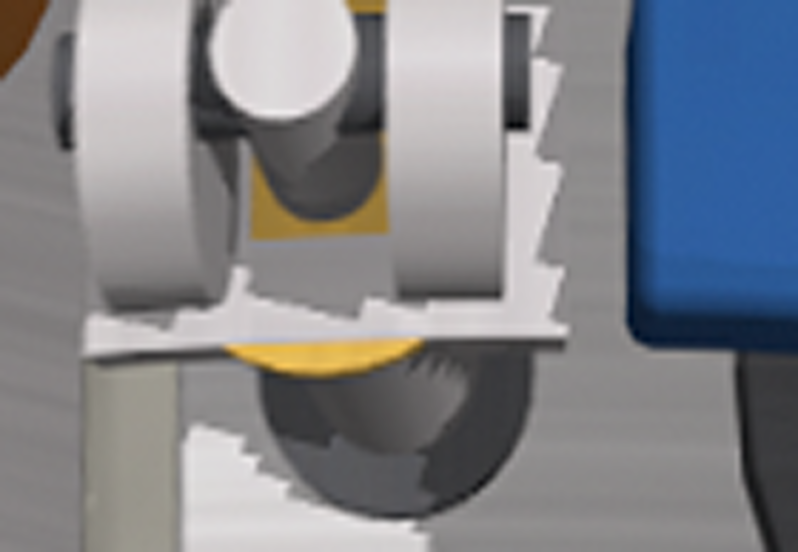

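Close view: the fork surrounds the stud, with the slot's closed end about 1 mm from it. But the brass washer's top (202.4) is level with the fork's top (202.9), and the strap is still at 213, not sunk. So the washer seems caught in the fork's plane instead of lying on top of it. I'll push the strap down near its fork end with the fingertips so the fork can go under the washer.

```bash
python3 - <<'E'
from h import *
np.set_printoptions(precision=1,suppress=True)
print(rel([S(.1,.04,.045),S(0,.04,.045),S(0,-.005,.045),S(0,-.01,.045)]),state()["time_s"])
E
```

```text
[[ -42.    29.9  -15.9]
 [ -44.7   30.5 -115.9]
 [   0.2   31.  -117.1]
 [   5.2   31.1 -117.2]] 15.375
```

play_rows(
  steps=[
    [0, [-42, 15, -8], 0],
    [0, [-45, 30, -40], 0],
    [0, [-45, 31, -85], 0],
    [0, [-45, 31, -116], 0],
    [0, [-45, 31, -116], 0],
    [0, [-20, 31, -117], 0],
    [0, [-4, 31, -117], 0],
    [0, [0, 31, -117], 0],
  ],
)

```text
time_s: 16.38
tool_pos: [0.57, -0.1577, 0.2173]
eef_rot: [0.709, -0.11, 0.689, 0.105]
force: [-0.3, 0.0, 0.3]
grip_width: -0.0001
```

```bash
python3 - <<'E'
from h import *
np.set_printoptions(precision=1,suppress=True)
show();print(rel([S(0,-.01,.045),S(0,-.014,.045)]))
E
```

```text
16.375 pos [ 0.6 -0.2  0.2] F [-0.3  0.   0.3] w -9.405248884826823e-05
y ang 107.4990961806995 x [ 0. -0. -1.] j [-0.5  0.1  1.8  0.   1.2 -2.3]
[[ 4.3 -0.3 -0.4]
 [ 8.3 -0.2 -0.5]]
```

play_rows(
  steps=[
    [0, [3, 0, 0], 0],
    [0, [6, 0, 0], 0],
    [0, [8, 0, 0], 0],
    [0, [9, 0, 0], 0],
  ],
)

```text
time_s: 16.88
tool_pos: [0.5706, -0.1578, 0.2103]
eef_rot: [0.709, -0.11, 0.689, 0.105]
force: [-2.4, 2.2, 7.4]
grip_width: -0.0002
```

```bash
cat > hz.py <<'E'
from h import *
show()
for n in ("scene",):
    A=[]
    for _ in range(2):
        im=get_image(n);W=cloud(im);b,g,r=[im["color"][...,i].astype(int) for i in range(3)]
        m=(b>r+50)&(W[...,2]>.19)&(W[...,2]<.222)&(abs(W[...,0]-.58)<.2)&(abs(W[...,1]+.1)<.12);A.append(W[m])
    p=np.concatenate(A);l=(p[:,:2]-PIV)@UH
    for a in np.arange(.02,.17,.03):
        q=p[(l>a)&(l<a+.03)];print(n,round(a,2),len(q),np.percentile(q[:,2],[25,50,75,90]).round(4) if len(q) else '')
E
python3 hz.py
```

```text
16.875 pos [ 0.5706 -0.1578  0.2103] F [-2.4  2.2  7.4] w -0.00017095130400588402
y ang 107.50446313427264 x [ 0.029 -0.002 -1.   ] j [-0.45  0.11  1.82  0.01  1.18 -2.33]
scene 0.02 173 [0.2113 0.2123 0.2131 0.2141]
scene 0.05 168 [0.2112 0.2122 0.2133 0.2139]
scene 0.08 127 [0.2109 0.2118 0.2129 0.2134]
scene 0.11 143 [0.2111 0.2121 0.213  0.2137]
scene 0.14 78 [0.2109 0.2119 0.2127 0.2142]
scene 0.17 0
```

play_rows(
  steps=[
    [0, [4, 0, 0], 0],
    [0, [7, 0, 0], 0],
    [0, [8, 0, 0], 0],
  ],
)

```text
time_s: 17.35
tool_pos: [0.5711, -0.158, 0.2085]
eef_rot: [0.709, -0.111, 0.689, 0.105]
force: [-9.4, 3.3, 20.3]
grip_width: 0.0001
```

```bash
python3 hz.py
```

```text
17.35 pos [ 0.5711 -0.158   0.2085] F [-9.4  3.3 20.3] w 0.0001250150913843587
y ang 107.53805559378748 x [ 0.03  -0.003 -1.   ] j [-0.45  0.11  1.82  0.01  1.18 -2.33]
scene 0.02 167 [0.2113 0.212  0.2128 0.2136]
scene 0.05 168 [0.2111 0.212  0.2128 0.2139]
scene 0.08 127 [0.2112 0.2121 0.2131 0.2136]
scene 0.11 137 [0.2111 0.2123 0.2131 0.214 ]
scene 0.14 70 [0.2105 0.2117 0.2128 0.2142]
scene 0.17 0
```

```bash
python3 - <<'E'
from h import *
from wl import wcloud
im=get_image("scene");cv2.imwrite("pics/s13.png",cv2.resize(im["color"][150:210,170:250],None,fx=9.5,fy=9.5,interpolation=cv2.INTER_CUBIC))
im,W=wcloud();cv2.imwrite("pics/w13.png",cv2.resize(im["color"][200:320,200:360],None,fx=4.8,fy=4.8,interpolation=cv2.INTER_CUBIC))
E
python3 wl.py | grep -v "^x"
```

```text
platform 215 [0.1071 0.1078 0.1086]
lid 400 [0.1851 0.1858 0.1864]
strap 0.02 2282 [0.1175 0.2122 0.2242]
strap 0.05 1106 [0.2118 0.2127 0.2135]
strap 0.08 1506 [0.1862 0.2128 0.2155]
strap 0.11 1777 [0.1928 0.2128 0.2156]
strap 0.14 2047 [0.1203 0.2126 0.2263]
strap 0.17 1694 [0.1072 0.2094 0.2291]
fork near 635 [0.1076 0.2647 0.266 ]
brass 247 [0.2015 0.2022 0.203 ]
-0.02094015892326246 0.0011488733220962086
```

View pics/s13.png

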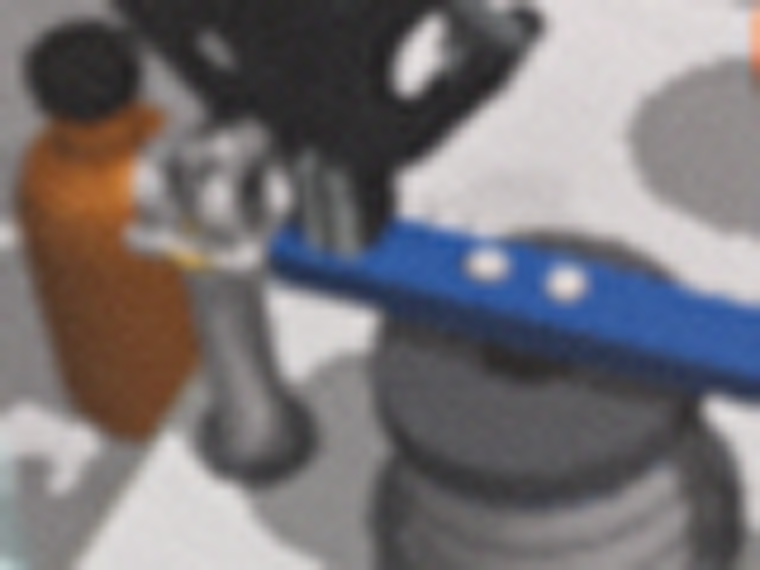

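View pics/w13.png

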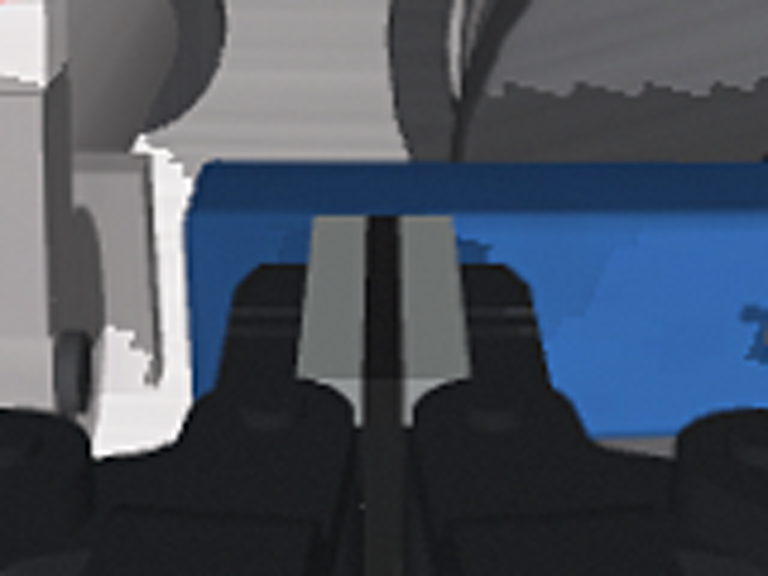

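play_rows(
  steps=[
    [0, [5, 0, 0], 0],
    [0, [9, 0, 0], 0],
    [0, [12, 0, 0], 0],
    [0, [12, 0, 0], 0],
  ],
)

```text
time_s: 18.1
tool_pos: [0.5716, -0.1582, 0.2062]
eef_rot: [0.709, -0.112, 0.689, 0.105]
force: [-16.3, 6.1, 29.4]
grip_width: -0.0
```

```bash
python3 hz.py;python3 wl.py | egrep "strap|brass|lid|plat"
```

```text
18.1 pos [ 0.5716 -0.1582  0.2062] F [-16.3   6.1  29.4] w -2.9849658535323235e-05
y ang 107.60677418314198 x [ 0.03  -0.005 -1.   ] j [-0.44  0.11  1.83  0.01  1.17 -2.33]
scene 0.02 169 [0.2112 0.2121 0.2129 0.2135]
scene 0.05 163 [0.2112 0.2121 0.213  0.2138]
scene 0.08 126 [0.2112 0.212  0.2129 0.2136]
scene 0.11 142 [0.2112 0.212  0.2128 0.2137]
scene 0.14 69 [0.2108 0.2116 0.2128 0.2139]
scene 0.17 0 
platform 188 [0.1071 0.1079 0.1087]
lid 322 [0.1851 0.1859 0.1865]
strap 0.02 2299 [0.1188 0.2122 0.2241]
strap 0.05 1132 [0.2119 0.2127 0.2135]
strap 0.08 1548 [0.1862 0.2128 0.2155]
strap 0.11 1827 [0.1949 0.2129 0.2156]
strap 0.14 2145 [0.1204 0.2125 0.2236]
strap 0.17 1805 [0.1073 0.2103 0.2267]
brass 257 [0.2015 0.2022 0.2029]
```

```bash
cat > tip.py <<'E'
from h import *
def tip():
    im=get_image("wrist");z=im["z_map"].astype(float)
    rr,cc=np.mgrid[0:420,0:560];dx=(cc-im["cx"])/im["fx"];dy=(rr-im["cy"])/im["fy"];th=np.hypot(dx,dy);k=np.where(th>1e-6,np.tan(th)/np.maximum(th,1e-6),1)
    P=np.stack([dx*k*z,dy*k*z,z],-1);H=im["hand_eye"];T=(P@H[:3,:3].T+H[:3,3])*1e3
    T[z<=0]=99
    for c in (270,273,288,291):
        print(c,[(r,tuple(T[r,c].round(1)[[0,2]])) for r in range(238,262,2)])
tip()
E
python3 tip.py
```

```text
270 [(238, (np.float64(3.0), np.float64(-11.2))), (240, (np.float64(1.1), np.float64(-10.9))), (242, (np.float64(-3.3), np.float64(-11.6))), (244, (np.float64(-3.9), np.float64(-10.8))), (246, (np.float64(-6.0), np.float64(-10.7))), (248, (np.float64(-7.8), np.float64(-10.5))), (250, (np.float64(-10.3), np.float64(-10.6))), (252, (np.float64(-11.9), np.float64(-10.3))), (254, (np.float64(-15.5), np.float64(-10.9))), (256, (np.float64(-16.7), np.float64(-10.5))), (258, (np.float64(-18.0), np.float64(-10.2))), (260, (np.float64(-21.8), np.float64(-11.0)))]
273 [(238, (np.float64(2.8), np.float64(-11.2))), (240, (np.float64(0.7), np.float64(-11.0))), (242, (np.float64(-1.4), np.float64(-10.8))), (244, (np.float64(-4.5), np.float64(-11.1))), (246, (np.float64(-6.0), np.float64(-10.7))), (248, (np.float64(-7.0), np.float64(-10.2))), (250, (np.float64(-12.2), np.float64(-11.4))), (252, (np.float64(-12.0), np.float64(-10.3))), (254, (np.float64(-15.0), np.float64(-10.7))), (256, (np.float64(-17.5), np.float64(-10.9))), (258, (np.float64(-18.2), np.float64(-10.3))), (260, (np.float64(99.0), 
[... 442 characters left out ...]
56, (np.float64(-16.8), np.float64(-10.6))), (258, (np.float64(-18.7), np.float64(-10.5))), (260, (np.float64(-20.1), np.float64(-10.2)))]
291 [(238, (np.float64(2.7), np.float64(-11.3))), (240, (np.float64(-0.4), np.float64(-11.4))), (242, (np.float64(-2.3), np.float64(-11.2))), (244, (np.float64(-4.0), np.float64(-10.9))), (246, (np.float64(-6.2), np.float64(-10.8))), (248, (np.float64(-8.4), np.float64(-10.7))), (250, (np.float64(-10.8), np.float64(-10.7))), (252, (np.float64(-12.2), np.float64(-10.4))), (254, (np.float64(-15.4), np.float64(-10.8))), (256, (np.float64(-17.2), np.float64(-10.7))), (258, (np.float64(-18.4), np.float64(-10.3))), (260, (np.float64(-19.9), np.float64(-10.1)))]
```

```bash
cat > tip2.py <<'E'
from h import *
im=get_image("wrist");z=im["z_map"].astype(float)
rr,cc=np.mgrid[0:420,0:560];dx=(cc-im["cx"])/im["fx"];dy=(rr-im["cy"])/im["fy"];th=np.hypot(dx,dy);k=np.where(th>1e-6,np.tan(th)/np.maximum(th,1e-6),1)
P=np.stack([dx*k*z,dy*k*z,z],-1);H=im["hand_eye"];T=(P@H[:3,:3].T+H[:3,3])*1e3
for r in range(230,256): print(r,im["color"][r,272],np.median(T[r,269:275],0).round(1)[[0,2]],im["color"][r,290],np.median(T[r,287:293],0).round(1)[[0,2]], "side",im["color"][r,250],T[r,250].round(1)[[0,2]])
E
python3 tip2.py
```

```text
230 [152 152 154] [99.1 18.8] [67 64 64] [86.7 14.4] side [152 151 153] [100.1  19.1]
231 [155 155 158] [99.4 19.7] [69 66 66] [87.  15.3] side [158 158 160] [100.3  20.1]
232 [159 159 161] [99.  20.4] [69 67 66] [87.1 16.1] side [160 160 164] [98.4 20.2]
233 [156 157 159] [99.2 21.3] [67 65 65] [87.  16.9] side [158 158 162] [99.4 21.4]
234 [159 162 164] [99.4 22.2] [66 66 68] [86.8 17.6] side [142 136 133] [99.  22.1]
235 [92 68 56] [  6.9 -11.2] [82 50 29] [  6.7 -11.3] side [82 50 29] [  7.4 -11. ]
236 [82 47 21] [  5.2 -11.3] [83 48 23] [  5.4 -11.3] side [83 49 21] [  5.2 -11.3]
237 [86 51 25] [  3.6 -11.4] [84 50 26] [  4.1 -11.3] side [85 51 27] [  4.7 -11. ]
238 [86 52 27] [  2.7 -11.3] [84 51 25] [  2.8 -11.2] side [85 50 25] [  2.7 -11.2]
239 [86 51 26] [  1.2 -11.3] [86 53 26] [  1.4 -11.2] side [86 52 25] [  1.2 -11.3]
240 [87 53 27] [  0.3 -11.2] [86 52 26] [  0.2 -11.2] side [85 52 27] [ -0.2 -11.3]
241 [87 52 26] [ -0.9 -11.1] [88 52 27] [ -0.7 -11.1] side [87 52 26] [ -0.8 -11. ]
242 [88 53 26] [ -2.3 -11.2] [88 54 26] [ -2.3 -11.2] side [86 52 24] [ -2.9 -11.4]
243 
[... 464 characters left out ...]
0.5] [111 113 110] [ -7.9 -10.5] side [119  71  36] [-6.6 -9.9]
249 [112 113 110] [ -9.4 -10.7] [111 113 110] [ -9.5 -10.7] side [120  72  36] [ -8. -10.]
250 [112 113 109] [-10.9 -10.8] [112 113 110] [ -9.8 -10.3] side [120  72  37] [-6.6 -8.9]
251 [111 112 109] [-11.9 -10.8] [112 113 110] [-11.4 -10.5] side [120  72  36] [-6.  -8.2]
252 [112 113 110] [-12.6 -10.6] [112 113 110] [-13.1 -10.8] side [120  72  37] [-5.4 -7.4]
253 [112 113 111] [-13.7 -10.6] [112 113 109] [-13.5 -10.5] side [119  72  35] [-5.9 -7.2]
254 [112 113 110] [-14.2 -10.3] [111 113 110] [-14.6 -10.5] side [121  73  37] [-8.1 -7.6]
255 [112 113 110] [-15.4 -10.4] [112 113 110] [-15.5 -10.5] side [119  72  34] [-5.7 -6.1]
```

The wrist view shows the fingertips visibly entering the rendered strap by about 6 mm under load, so the rendered strap height may not follow its spring. I'll test by touch: find the height at which contact force begins.

play_rows(
  steps=[
    [0, [-9, 0, 0], 0],
    [0, [-11, 0, 0], 0],
    [0, [-11, 0, 0], 0],
    [0, [-11, 0, 0], 0],
  ],
)

```text
time_s: 18.85
tool_pos: [0.5706, -0.1579, 0.2153]
eef_rot: [0.708, -0.111, 0.689, 0.105]
force: [-0.1, -0.1, 0.2]
grip_width: 0.0
```

play_rows(
  steps=[
    [0, [2, 0, 0], 0],
    [0, [2, 0, 0], 0],
    [0, [2, 0, 0], 0],
  ],
)

```text
time_s: 19.23
tool_pos: [0.5706, -0.1579, 0.2129]
eef_rot: [0.708, -0.111, 0.689, 0.106]
force: [0.1, -0.6, -1.0]
grip_width: 0.0005
```

play_rows(
  steps=[
    [0, [1.5, 0, 0], 0],
    [0, [1.5, 0, 0], 0],
    [0, [1.5, 0, 0], 0],
  ],
)

```text
time_s: 19.6
tool_pos: [0.5706, -0.1579, 0.2115]
eef_rot: [0.708, -0.111, 0.689, 0.106]
force: [-0.7, -0.1, -0.5]
grip_width: 0.0001
```

play_rows(
  steps=[
    [0, [1.5, 0, 0], 0],
    [0, [1.5, 0, 0], 0],
    [0, [1.5, 0, 0], 0],
  ],
)

```text
time_s: 19.98
tool_pos: [0.5708, -0.158, 0.2105]
eef_rot: [0.708, -0.111, 0.689, 0.105]
force: [-1.2, -0.2, 2.5]
grip_width: -0.0
```

play_rows(
  steps=[
    [0, [1.5, 0, 0], 0],
    [0, [1.5, 0, 0], 0],
    [0, [1.5, 0, 0], 0],
  ],
)

```text
time_s: 20.35
tool_pos: [0.5708, -0.158, 0.2104]
eef_rot: [0.708, -0.111, 0.689, 0.105]
force: [-3.5, 0.6, 6.1]
grip_width: 0.0003
```

Contact starts at a TCP height of about 0.2106, so about 2.5 mm under the nominal 213. That suggests the strap has physically sunk. I'll check the TCP height bias by touching the bare platform (108 mm) behind the jar.

```bash
python3 - <<'E'
from h import *
np.set_printoptions(precision=1,suppress=True)
print(rel([S(.0,.03,.045),S(.095,.03,.10),S(.095,-.106,.1)]),state()["time_s"])
E
```

```text
[[-42.6  -0.3  -0. ]
 [-40.9  53.9  95.4]
 [ 95.1  55.6  92. ]] 20.35
```

play_rows(
  steps=[
    [0, [-30, 0, 0], 0],
    [0, [-42, 20, 40], 0],
    [0, [-42, 54, 95], 0],
    [0, [-42, 54, 95], 0],
    [0, [10, 55, 94], 0],
    [0, [60, 55, 93], 0],
    [0, [95, 55, 92], 0],
    [0, [95, 55, 92], 0],
  ],
)

```text
time_s: 21.35
tool_pos: [0.6414, -0.078, 0.1125]
eef_rot: [0.705, -0.11, 0.692, 0.106]
force: [-0.2, -0.3, -0.9]
grip_width: -0.0001
```

play_rows(
  steps=[
    [0, [3.5, 0, 0], 0],
    [0, [3.5, 0, 0], 0],
    [0, [3.5, 0, 0], 0],
  ],
)

```text
time_s: 21.72
tool_pos: [0.6422, -0.0782, 0.1107]
eef_rot: [0.706, -0.11, 0.691, 0.106]
force: [-0.1, 0.0, -0.7]
grip_width: 0.0002
```

play_rows(
  steps=[
    [0, [1.5, 0, 0], 0],
    [0, [1.5, 0, 0], 0],
    [0, [1.5, 0, 0], 0],
  ],
)

```text
time_s: 22.1
tool_pos: [0.6423, -0.0783, 0.1093]
eef_rot: [0.706, -0.11, 0.691, 0.106]
force: [0.7, -0.5, 1.1]
grip_width: -0.0003
```

play_rows(
  steps=[
    [0, [1.5, 0, 0], 0],
    [0, [1.5, 0, 0], 0],
    [0, [1.5, 0, 0], 0],
  ],
)

```text
time_s: 22.48
tool_pos: [0.6425, -0.0783, 0.1082]
eef_rot: [0.706, -0.11, 0.691, 0.106]
force: [-0.2, -0.1, 2.4]
grip_width: -0.0002
```

play_rows(
  steps=[
    [0, [1.5, 0, 0], 0],
    [0, [1.5, 0, 0], 0],
    [0, [1.5, 0, 0], 0],
  ],
)

```text
time_s: 22.85
tool_pos: [0.6425, -0.0783, 0.1081]
eef_rot: [0.706, -0.11, 0.691, 0.106]
force: [-3.1, 1.4, 7.0]
grip_width: 0.0002
```

The platform reads 0.1082 against 0.108, so TCP bias is about 0. The strap's top is therefore physically at about 210.4: sunk about 2.5 mm and clamped. Retreating and doing a final check.

play_rows(
  steps=[
    [0, [-40, 0, 0], 0],
    [0, [-100, 0, 0], 0],
    [0, [-160, 0, 0], 0],
    [0, [-200, 40, 0], 0],
    [0, [-210, 100, 0], 0],
    [0, [-210, 160, 0], 0],
    [0, [-210, 220, 0], 0],
    [0, [-210, 260, 0], 0],
  ],
)

```text
time_s: 23.85
tool_pos: [0.5583, 0.1724, 0.3153]
eef_rot: [0.706, -0.111, 0.691, 0.107]
force: [-1.2, -0.4, -0.2]
grip_width: -0.0001
```

```bash
python3 look.py 14; python3 - <<'E'
from h import *
im=get_image("top");cv2.imwrite("pics/top15.png",im["color"])
E
```

```text
23.85 pos [0.5583 0.1724 0.3153] F [-1.2 -0.4 -0.2] w -0.00011017191791160305
y ang 107.68468674001325 x [ 0.022 -0.002 -1.   ] j [ 0.13  0.02  1.72 -0.01  1.38 -1.75]
scene 0.02 81 [0.2108 0.2124 0.2142] lat [-0.005   0.0053  0.0145]
scene 0.06 68 [0.2106 0.2122 0.2136] lat [-0.0066  0.0048  0.0153]
scene 0.1 58 [0.2105 0.2121 0.2138] lat [-0.0071  0.0044  0.0136]
scene 0.14 48 [0.21   0.2124 0.2141] lat [-0.0037  0.0039  0.0118]
scene 0.18 0  lat 
lever 100 x -0.08952023803743804 -0.03189897141122952 slope elev -0.2147883216662525 z at x=-.06 -0.008776908880064707
top 0.02 244 [0.2104 0.2122 0.214 ] lat [-0.0114 -0.0004  0.0106]
top 0.06 221 [0.21   0.212  0.2136] lat [-0.0118 -0.0002  0.0118]
top 0.1 214 [0.2103 0.2122 0.2137] lat [-0.0114  0.0002  0.0119]
top 0.14 189 [0.2106 0.2122 0.2138] lat [-0.0101  0.0003  0.0106]
top 0.18 0  lat 
lever 360 x -0.09021097799485753 -0.03529077433539988 slope elev -0.20304940185998782 z at x=-.06 -0.007694974806894785
```

View pics/top15.png

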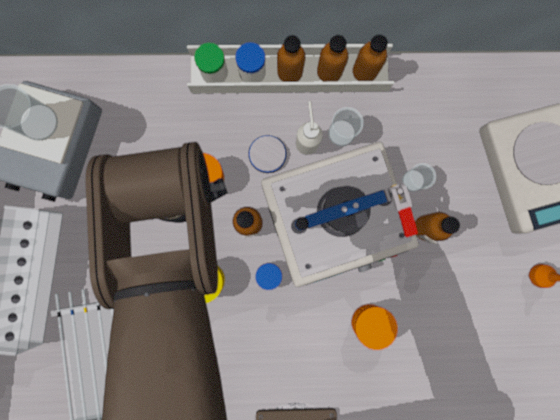

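View pics/scene14.png

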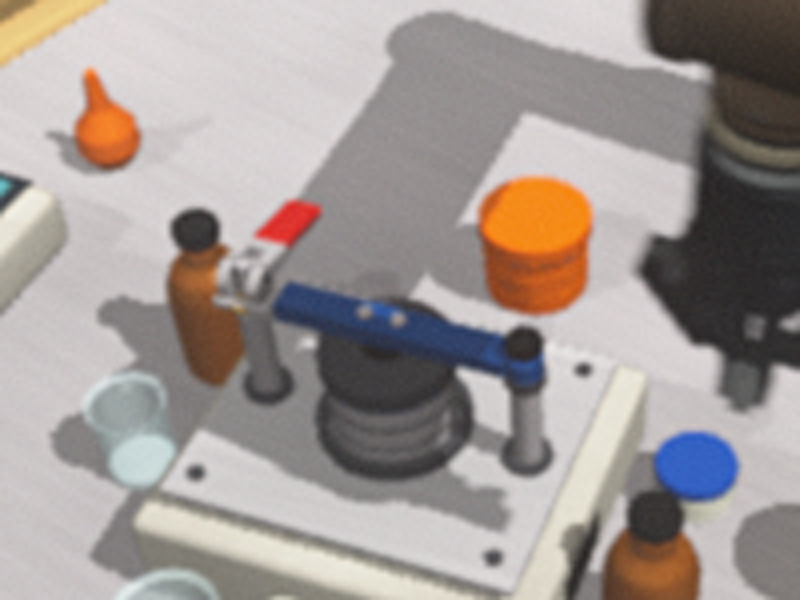

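The bystanders are where they were, the strap lies across the jar (angle ≈ 0), the lever is fully down (elevation ≈ −0.20), and the robot touches nothing. Handing in.

```bash
python3 -c "
from plant import *
print(close_job())"
```

```text
the job is handed in; nothing more can be done
None
```

The jar looks clamped and I handed the job in after about 24 s of robot time, though the pictures and the touch check disagree on whether the strap sank.

**What I did:** With closed fingers I pushed the strap from about 1.34 rad round to its stop. I then pushed the red lever forward and down until it stopped at about 45 N. I moved clear before handing in.

**Last checks that agreed:**
- **Strap:** its angle is within about 0.01 rad of home, and the fork sits around the stud.
- **Lever:** the handle is at an elevation of about −0.20 rad, which is fully down (value about 1.35).
- **Surroundings:** the jar and all the bystanders I could see in the top view are where they were. The arm hid part of the left side, including two look-alike jars. The force reading was near zero with the robot clear.

**Check that disagreed:** The cameras still show the strap's upper face at about 212–213 mm, not sunk, with the washer level with the fork. By touch, contact starts at about 210.5 mm. A touch on the platform read 108.2 mm against the stated 108, so the height reading is good. I took the touch result, about 2.5 mm sunk, as the sign that it is clamped.

To investigate this I pressed down on the strap with the fingertips, up to about 34 N, and lightly touched the platform. Neither was part of the task.

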